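# Clear the brush painting table after class

### The arm

A 6-joint arm with a two-finger parallel gripper is mounted at the origin on the work surface. World frame = base frame: x ahead of the robot, y to its left, z up, the work surface at z = 0. Lengths are in mm, angles in rad, forces in N, time in s.
With the tool pointing down it reaches from about 300 to 775 mm from the base axis. Payload 14.6 kg.
Tool frame: the origin (TCP) lies midway between the tips of the shut fingers; the grasp point (between the pads) lies 19 mm behind it (ctrl.pinch_z is the distance from the TCP to the grasp point, in mm); z points along the fingers, x is the direction in which the jaws open and shut, and the axes are right-handed (so a half turn about z gives the same grasp; the last joint's range is limited). The gripper opens to 85 mm and grips with 20 to 120 N. Pads are 22 mm wide; open, the fingers measure 114 mm over their backs; the gripper's body (76 mm by 85 mm) begins 54 mm behind the grasp point. The pads swing forward as they close: fully open they stand 13 mm farther back than shut.
Start: joints at [1.154, 0.3, 1.521, -0, 1.321, -0.067], TCP at [188.487, 516.684, 231.281] pointing down, gripper open.
Joint ranges: [-3.03, 3.03], [-0.79, 2.21], [0.23, 2.52], [-1.04, 4.18], [0, 3.07], [-2.55, 2.55]. Speed limits (rad/s): [2.22, 2.22, 2.57, 3.14, 3.14, 3.14].

### API

Orientations are given as a unit quaternion [x, y, z, w].
In Python, from station import ctrl gives the robot as it stands.
- The arm moves only by the shell command python3 -m pendant 'ROWS' [FORCE]. ROWS is JSON, a list of rows, each an object of numbers: "x", "y", "z": the shift along the tool's x, y, z in cm; "ax", "ay", "az": the turn, a rotation vector about the tool's x, y, z in rad; "gripper": the opening in per cent of the stroke, from 0 (shut) to 100 (fully open). In form: [{"x": .., "y": .., "z": .., "ax": .., "ay": .., "az": .., "gripper": ..}, ...]. A call has 1 to 20 rows; each row is the pose to reach, as a shift and turn from the pose commanded when the call began, along the tool's axes at that moment; what a row does not reach only later rows make up. A row lasts 1/8 s, in which the tool goes at most 62.5 mm and 10.7 degrees, less where a joint would pass 70% of its speed; a pose out of reach is approached as far as the arm can. A call with a gripper value outside its range is refused whole. The fingers move at their own pace and stop on an object; FORCE is the grip in N (left out, the last holds). Time passes only in rows, so rows that repeat a pose let the fingers close. It gives the time, the measured TCP pose, the force and the opening at its end, in the units of the state.
- ctrl.get_obs(): the state, without advancing time (a new reading comes with each control period).
- ctrl.snapshot(name): name is "side" or "top"; returns the picture (480x640x3 uint8, red, green, blue); there is no depth.
- ctrl.camera_info(name): a dict with "fx", "fy", "cx", "cy" (pixels), "k1" (the pictures are not rectified: a ray, as slopes to the right and down, at radius r is drawn at 1 + k1 r^2 times it, then the intrinsics apply), "R" (3x3) and "t" (3): a world point X has camera coordinates R X + t. Camera axes: x right, y down, z forward; pixel columns grow to the right and rows downward; lengths in mm; the calibration is good to about 2 mm. A picture is of the moment at which its call begins. camera_info takes no time and is no camera call.
- ctrl.sign_off(): hands the job in, once; it reports no verdict.
Trained networks look in the newest picture that a camera, given by its name, has taken for a name from the list of things; names that differ only in an ending like _2 or _b are one class to them, and where a whole thing is asked for, a point or a joint stands for the part that bears it (a point fixed in the world has none). Each returns a list of dicts, best first, with "score" (0 to 1); they miss things now and then, are a little off and sometimes report something else, mostly with a low value. They report only what shows in the picture. A call takes as long as a camera call. They do not tell look-alikes from the thing itself.
- ctrl.spot_in(camera, label): "extent" ([left, top, width, height] in pixels, round what is visible of it).
The state is a dict: "t": time; "q": joint angles; "joint_vel": joint speeds; "tau": joint torques, N m; "eef_pos": TCP position; "ee_rot": TCP orientation; "wrist_force": force on the tool from outside, world axes, zero at the start; "torque": the same for the moment, N m; "grip_width": finger opening in mm.
Only numpy, scipy, OpenCV 4.12 (cv2) and the standard library are available. Lean on these libraries where they do the work, as an engineer would, in place of code of your own. Each camera call takes 0.05 s, during which the arm holds its last target.

### The job

Clear up after the painting class: lay the two flat brushes side by side, flat in the shallow tray, lay the loose round brush across the wavy brush rest in one of its free notches, next to the round brush that is already there, and stand the squat jar and the slim bottle upright in the two-bay box, one in each bay. Leave the brush already on the rest in its place, and do not knock over or shift the empty water tin.

Things in the scene. Friction and masses are not known exactly. Their poses are not given: they have to be found in the camera images.
- wide_brush_mid (a point): Wide flat brush, pale wooden handle, steel ferrule, dark bristles, lying flat; 150 mm long, 10 mm thick, 35 g. The point is on the handle half-way along, 5 mm above what it lies on: grasp here. x runs along the brush to the bristles, z up. Handle 18 mm wide from x = -45 to +20 mm (narrower to -75); ferrule and bristles 45 mm wide from x = +20 to +75 mm.
- narrow_brush_mid (a point): Narrow flat brush, pale wooden handle, steel ferrule, dark bristles, lying flat; 141 mm long, 10 mm thick, 35 g. The point is on the handle about half-way along, 5 mm above what it lies on: grasp here. x runs along the brush to the bristles, z up. Handle 15 mm wide from x = -43 to +20 mm (narrower to -73); ferrule and bristles 24 mm wide from x = +20 to +68 mm.
- round_brush_mid (a point): Loose round brush: round pale wooden handle, brass ferrule, pointed round dark bristles; lies on the table. 160 mm long, 16 mm in diameter, 30 g. The point is on its axis half-way along, 8 mm above the table: grasp here. x runs along the brush to the bristles. Handle of full thickness from x = -45 to +35 mm, ferrule to +52, bristles to +80 mm.
- jar_mid (a point): Squat paint jar, white with a paper band and a black ribbed screw lid of the same width (the top 17 mm); 54 mm in diameter, 55 mm high, about 110 g, standing upright. The point is its centre, 27.5 mm above its foot; z up. Taken near the lid, the fingers stay above the rim of the box.
- bottle_mid (a point): Slim varnish bottle, white with a paper band and a small black cap; 40 mm in diameter up to 68 mm, cap 27 mm in diameter, 96 mm high in all, about 90 g, standing upright. The point is its centre, 48 mm above its foot; z up.
- tray: Shallow plywood tray, fixed, empty, floor lined with paper. Origin at the centre of its underside, on the table. 162 mm along its x, 212 mm along its y; inside 150 mm (x) by 200 mm (y); floor 6 mm and rim 14 mm above the table. The flat brushes fit lying along its y, side by side.
- rest: Wavy wooden brush rest, fixed; origin under its centre. Base 190 (x) by 100 mm (y), 6 mm thick; two rails along x, 10 mm thick, at y = -38 and +38 mm. Humps (tops 31 mm above the table) leave notches 24 mm wide at x = -50, 0 and +50 mm, bottoms 18 mm above the table. A brush lies along y across both rails, its axis 26 mm above the table. x = +50 mm is taken, 0 and -50 mm are free.
- box: Low two-bay plywood box, fixed, empty. Origin at the centre of its underside. 92 mm along its x, 177 mm along its y; walls 6 mm, floor 6 mm and rim 18 mm above the table. A divider at y = 0 makes two bays, 80 by 79 mm, centred at y = +43 and -43 mm.
- tin_mid (a point): Empty water tin, plain ribbed steel, open top, 72 mm in diameter, 100 mm high, standing loose among the things; to be left alone. The point is its centre, half-way up.
- kept_brush_mid (a point): The round brush that already lies on the rest, in its notches at x = +50 mm; same shape as the loose one; to be left in place. The point is on its axis, half-way along.
There are look-alikes about, which are no part of the job. What is shaped like the part that bears wide_brush_mid but green is not meant.

How it is judged (in metres and radians):
At the end, for the whole second after the job is handed in: Both flat brushes lie flat on the tray's floor inside its rim, neither on the other; the round brush lies in a free notch pair (within 10 mm across, 25 mm along of the rest's middle); jar and bottle stand upright on the box floor, one per bay; all released and at rest (x of wide_brush_mid in the frame of tray between -0.068 and 0.068 m and y of wide_brush_mid in the frame of tray between -0.035 and 0.035 m and z of each of wide_brush_mid, narrow_brush_mid in the frame of tray below 0.0135 m and angle between the z axis of each of wide_brush_mid, narrow_brush_mid and the z axis of tray, either way round below 0.05 rad and x of narrow_brush_mid in the frame of tray between -0.068 and 0.068 m and y of narrow_brush_mid in the frame of tray between -0.035 and 0.035 m and distance between wide_brush_mid and narrow_brush_mid above 0.02 m and ((x of round_brush_mid in the frame of rest between -0.06 and -0.04 m and y of round_brush_mid in the frame of rest between -0.025 and 0.025 m and z of round_brush_mid in the frame of rest between 0.02 and 0.032 m) or (x of round_brush_mid in the frame of rest between -0.01 and 0.01 m and y of round_brush_mid in the frame of rest between -0.025 and 0.025 m and z of round_brush_mid in the frame of rest between 0.02 and 0.032 m)) and angle between the x axis of round_brush_mid and the y axis of rest, either way round below 0.2 rad and ((x of jar_mid in the frame of box between -0.035 and 0.035 m and y of jar_mid in the frame of box between 0.01 and 0.078 m and z of jar_mid in the frame of box between 0.0275 and 0.0395 m and angle between each of jar_mid, bottle_mid's own z axis and vertical below 0.1 rad and x of bottle_mid in the frame of box between -0.035 and 0.035 m and y of bottle_mid in the frame of box between -0.078 and -0.01 m and z of bottle_mid in the frame of box between 0.048 and 0.06 m) or (x of jar_mid in the frame of box between -0.035 and 0.035 m and y of jar_mid in the frame of box between -0.078 and -0.01 m and z of jar_mid in the frame of box between 0.0275 and 0.0395 m and angle between each of jar_mid, bottle_mid's own z axis and vertical below 0.1 rad and x of bottle_mid in the frame of box between -0.035 and 0.035 m and y of bottle_mid in the frame of box between 0.01 and 0.078 m and z of bottle_mid in the frame of box between 0.048 and 0.06 m)) and linear speed of each of wide_brush, narrow_brush, round_brush, jar, bottle below 0.02 m/s); the robot touches nothing.
It fails at once if the water tin is shifted by more than 30 mm or tipped over (distance of tin_mid from where it was at the start of the episode above 0.03 m or angle between tin_mid's own z axis and vertical above 0.35 rad).
It fails at once if the brush already on the rest is moved by more than 25 mm (distance of kept_brush_mid from where it was at the start of the episode above 0.025 m).
It also fails if it takes over 120 s, if anything falls off the work surface, if the arm or the gripper's body presses on something with over 40 N, if the wrist force passes 120 N, or if a joint passes its speed limit or range.

## Working session

There is one attempt and no reset: what is moved stays moved. The work goes in short steps, Python scripts to look and compute and a shell command to move; the robot and the scene stay as the last step left them, time stands still between calls to the robot, and variables do not carry over. Pictures are saved under pics/ and viewed, and the job is handed in when it is done.

```bash
ls -la; mkdir -p pics; python3 - <<'E'
from station import ctrl
import cv2
for n in("side","top"):
    im=ctrl.snapshot(n); cv2.imwrite(f"pics/{n}0.png",im[:,:,::-1])
    print(n,ctrl.camera_info(n))
print(ctrl.get_obs(), ctrl.pinch_z)
E
```

```text
total 12
drwxr-xr-x  3 agent agent 4096 Dec  5 22:08 .
drwxr-xr-x 23 root  root  4096 Dec  5 22:08 ..
drwxr-xr-x  2 agent agent 4096 Dec  5 22:08 pics
side {'fx': 566.2238880273026, 'fy': 566.2238880273026, 'cx': 328.9365761230531, 'cy': 234.8852133344743, 'k1': -0.08065193403728366, 'R': array([[ 0.7069418 , -0.70709252,  0.01592064],
       [-0.48446134, -0.5005127 , -0.71748466],
       [ 0.51529652,  0.49950696, -0.69639234]]), 't': array([-382.1146058 ,  297.83272961,  999.37676508])}
top {'fx': 507.46366542970395, 'fy': 507.46366542970395, 'cx': 314.4046165803224, 'cy': 241.74653941376243, 'k1': -0.13624268741768006, 'R': array([[-0.01036224, -0.99974469,  0.02007907],
       [-0.99351454,  0.00801968, -0.11342199],
       [ 0.11323201, -0.02112415, -0.99334399]]), 't': array([ -11.04964487,  511.17642969, 1023.19786725])}
{'t': 0.1, 'q': array([ 1.15439915e+00,  3.00449010e-01,  1.52152041e+00,  4.24204076e-06,
        1.32068513e+00, -6.66056627e-02]), 'joint_vel': array([-0.00087416, -0.00083953, -0.00269181,  0.00112561, -0.0004259 ,
        0.00141758]), 'tau': array([ 3.86885049e-04, -5.44377601e+01, -3.62375307e+01, -4.53544999e-05,
        3.09392090e-03,  1.88824419e-05]), 'eef_pos': array([188.40736972, 516.50390128, 230.75909307]), 'ee_rot': array([ 8.19360289e-01,  5.73278671e-01, -4.55394053e-04,  2.72993275e-04]), 'wrist_force': array([ 0.1255467 , -0.08321906, -1.02274801]), 'torque': array([ 0.02974186,  0.0483918 , -0.01846728]), 'grip_width': 85.64519304405474} 18.700000000000003
```

View pics/top0.png

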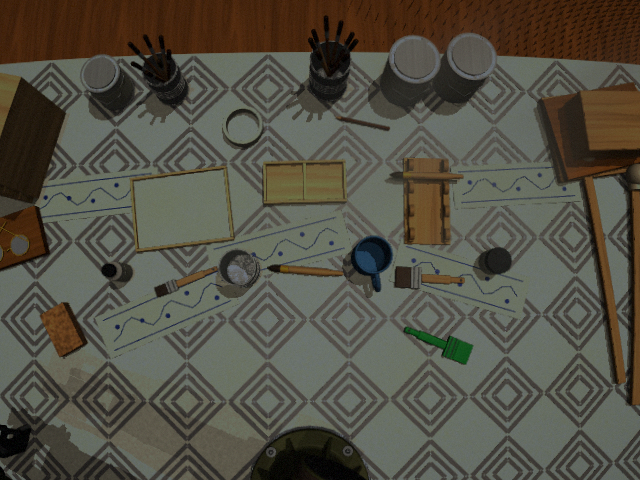

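View pics/side0.png

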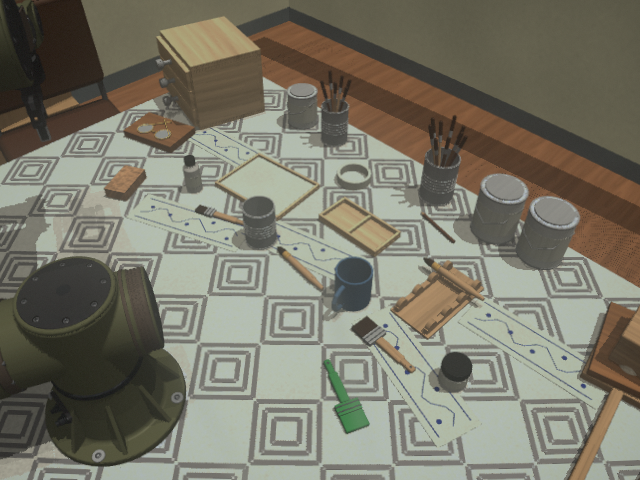

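```bash
python3 - <<'E'
from station import ctrl
for c in("top","side"):
  for l in "wide_brush_mid narrow_brush_mid round_brush_mid jar_mid bottle_mid tray rest box tin_mid kept_brush_mid".split():
    print(c,l,[(round(d['score'],2),[round(float(v)) for v in d['extent']]) for d in ctrl.spot_in(c,l)])
E
```

```text
top wide_brush_mid [(0.84, [404, 325, 69, 42]), (0.77, [394, 263, 70, 23]), (0.48, [129, 165, 105, 88])]
top narrow_brush_mid [(0.93, [156, 266, 62, 32])]
top round_brush_mid [(0.64, [268, 266, 74, 13])]
top jar_mid [(0.96, [479, 247, 30, 28])]
top bottle_mid [(0.59, [102, 260, 30, 19])]
top tray [(0.96, [129, 165, 104, 91]), (0.75, [479, 246, 34, 28])]
top rest [(0.58, [404, 157, 50, 87])]
top box [(0.97, [262, 159, 89, 48])]
top tin_mid [(0.9, [217, 248, 40, 38])]
top kept_brush_mid [(0.89, [393, 170, 74, 10])]
side wide_brush_mid [(0.67, [321, 360, 48, 71]), (0.64, [350, 317, 67, 54]), (0.36, [181, 154, 19, 35])]
side narrow_brush_mid [(0.77, [194, 204, 46, 16]), (0.55, [391, 260, 93, 78])]
side round_brush_mid [(0.66, [277, 245, 47, 43]), (0.63, [242, 197, 36, 54]), (0.48, [218, 156, 102, 64])]
side jar_mid [(0.87, [438, 354, 30, 38])]
side bottle_mid [(0.57, [182, 155, 16, 38])]
side tray [(0.56, [218, 155, 100, 62])]
side rest [(0.76, [392, 261, 90, 75])]
side box [(0.92, [317, 196, 80, 58]), (0.69, [194, 205, 47, 20])]
side tin_mid []
side kept_brush_mid [(0.63, [242, 195, 34, 56])]
```

The top view shows everything. Candidates:
- **Wide brush:** the pale one at (429,277). The green look-alike at (440,345) is not meant.
- **Narrow brush:** (187,281), with its handle end near the tin at (238,267).
- **Loose round brush:** (305,270), between the tin and a blue mug at (371,257). The kept brush is at (430,175), and a thin stick at (362,123) is not a brush.
- **Jar:** (494,261). The paint cans at (104,75), (411,65) and (468,65) are too big.
- **Bottle:** (113,271).

Next I'll look at close crops.

```bash
cat > h.py <<'E'
import numpy as np, cv2
from station import ctrl
from scipy.spatial.transform import Rotation as Ro
CI={n:ctrl.camera_info(n) for n in("side","top")}
def proj(c,P):
    k=CI[c]; P=np.atleast_2d(P).astype(float); C=P@k['R'].T+k['t']; s=C[:,:2]/C[:,2:]
    s=s*(1+k['k1']*(s**2).sum(1,keepdims=True))
    return s*[k['fx'],k['fy']]+[k['cx'],k['cy']]
def back(c,uv,z):
    k=CI[c]; uv=np.atleast_2d(uv).astype(float); d=(uv-[k['cx'],k['cy']])/[k['fx'],k['fy']]
    s=d.copy()
    for _ in range(20): s=d/(1+k['k1']*(s**2).sum(1,keepdims=True))
    D=np.c_[s,np.ones(len(s))]@k['R']; o=-k['R'].T@k['t']
    return o+D*((np.broadcast_to(z,len(D))-o[2])/D[:,2])[:,None]
def crop(c,x0,y0,x1,y1,f,name,im=None,pts=None):
    im=ctrl.snapshot(c)[:,:,::-1] if im is None else im
    a=cv2.resize(im[y0:y1,x0:x1],None,fx=f,fy=f,interpolation=cv2.INTER_CUBIC)
    if pts is not None:
        for p in pts: cv2.circle(a,(int(round((p[0]+.5-x0)*f)),int(round((p[1]+.5-y0)*f))),2,(0,0,255),-1)
    cv2.imwrite(f"pics/{name}.png",a)
# tool command from world delta
def rel(target, yaw=None, o=None):
    """target TCP xyz world; yaw: world angle of tool x; down"""
    pass
E
python3 - <<'E'
from h import *
t=cv2.imread("pics/top0.png")
crop("top",90,230,270,310,4,"t_l",t); crop("top",250,220,400,330,5,"t_m",t); crop("top",380,220,540,340,5,"t_r",t)
s=cv2.imread("pics/side0.png")
crop("side",170,140,330,300,4,"s_l",s)
E
```

```text
(no output)
```

View pics/t_l.png

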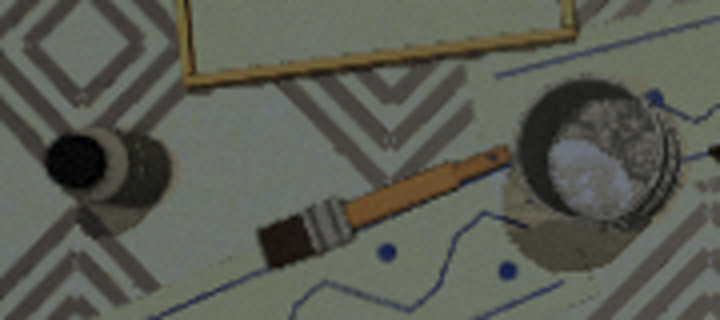

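View pics/t_m.png

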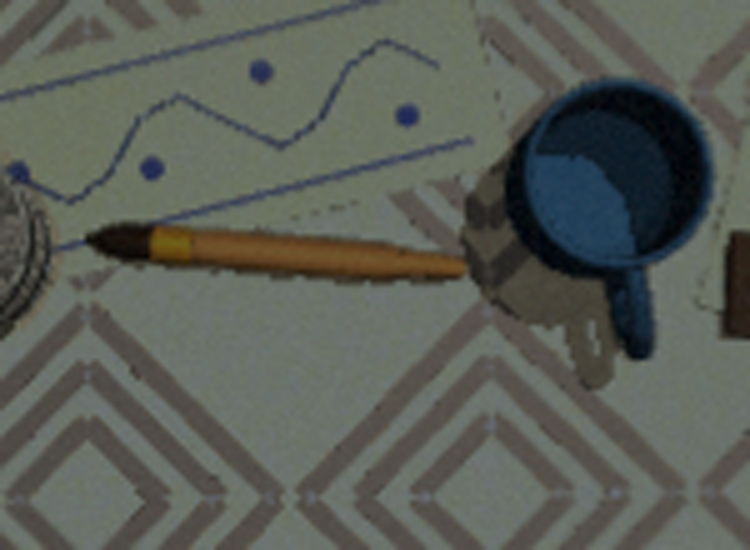

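View pics/t_r.png

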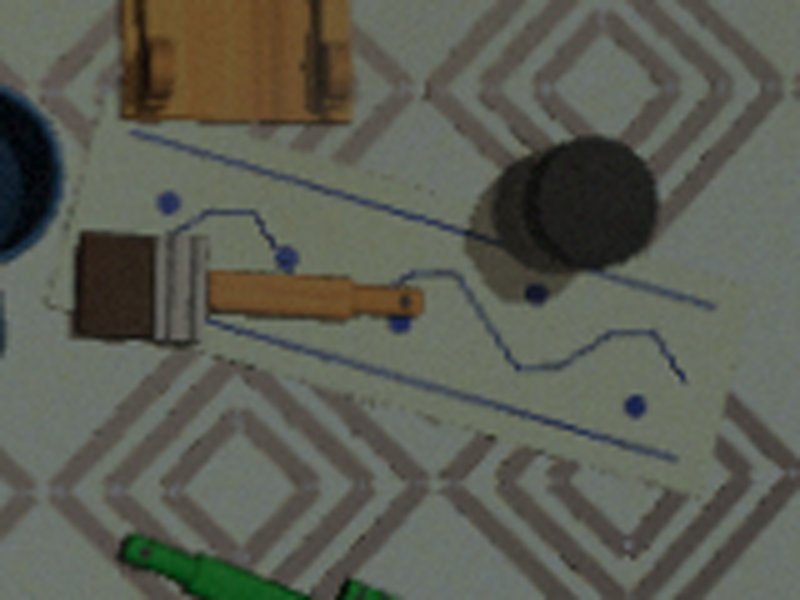

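View pics/s_l.png

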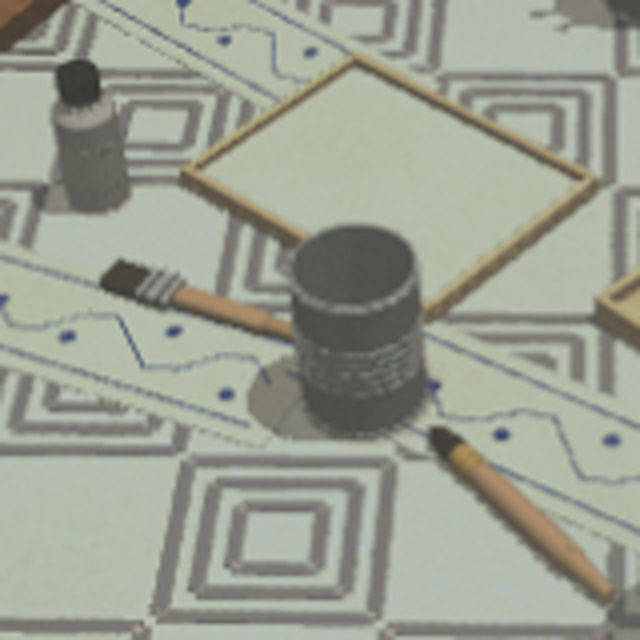

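```bash
cat >> h.py <<'E'
def fit(c, pts3, uv, z=0, x0=None):
    """planar pose (x,y,yaw) of model pts (z incl.) to pixels"""
    from scipy.optimize import least_squares
    pts3=np.array(pts3,float); uv=np.array(uv,float)
    W=back(c,uv,pts3[:,2]+z)[:,:2]; a=pts3[:,:2]
    am,wm=a.mean(0),W.mean(0); A=a-am; B=W-wm
    th=np.arctan2((A[:,0]*B[:,1]-A[:,1]*B[:,0]).sum(),(A*B).sum())
    R=np.array([[np.cos(th),-np.sin(th)],[np.sin(th),np.cos(th)]])
    t=wm-R@am; res=np.linalg.norm(a@R.T+t-W,axis=1)
    return t,th,res
def place(pts3,t,th,z=0):
    p=np.array(pts3,float).copy(); c,s=np.cos(th),np.sin(th)
    return np.c_[p[:,0]*c-p[:,1]*s+t[0],p[:,0]*s+p[:,1]*c+t[1],p[:,2]+z]
E
python3 - <<'E'
from h import *
def r(n,m,uv):
    t,th,res=fit("top",m,uv); print(n,t.round(1),round(th,3),res.round(1), "r",round(float(np.hypot(*t))))
    return place(m,t,th)
nb=r("narrow",[(68,0,5),(-73,0,5)],[(156.3,291.5),(217,268)])
rb=r("round",[(80,0,8),(-80,0,8)],[(267.1,267.3),(343.1,273.1)])
wb=r("wide",[(75,0,5),(-75,0,5)],[(394.7,276.7),(464.3,279.9)])
t=cv2.imread("pics/top0.png")
crop("top",120,150,360,260,3,"tb",t); crop("top",380,140,480,260,5,"tr",t)
# jar, bottle, tin from top tops
print("jar",back("top",[(379.5+592/5,219.5+203/5)],55)); print("bottle",back("top",[(89.5+77/4,229.5+160/4)],96))
print("tin rim",back("top",[(89.5+598/4,229.5+152/4)],100))
s=lambda x,y:(169.5+x/4,139.5+y/4)
print("side bottle top",back("side",[s(78,72)],96),"foot",back("side",[s(96,200)],0))
print("side tin",back("side",[s(355,265)],100)); 
E
```

```text
narrow [434.2 257.2] 1.934 [1.3 1.3] r 505
round [453.4   3.9] 1.486 [0.2 0.2] r 453
wide [ 433.4 -261.3] 1.512 [0.7 0.7] r 506
jar [[ 466.85128003 -394.32570996   55.        ]]
bottle [[451.94789683 389.35364024  96.        ]]
tin rim [[454.31060097 131.28424224 100.        ]]
side bottle top [[452.72028609 393.71134935  96.        ]] foot [[ 4.47327349e+02  3.91543039e+02 -1.13686838e-13]]
side tin [[456.75692121 136.57581996 100.        ]]
```

View pics/tb.png

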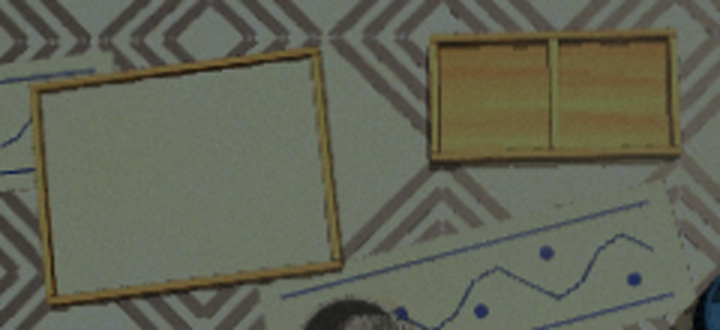

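View pics/tr.png

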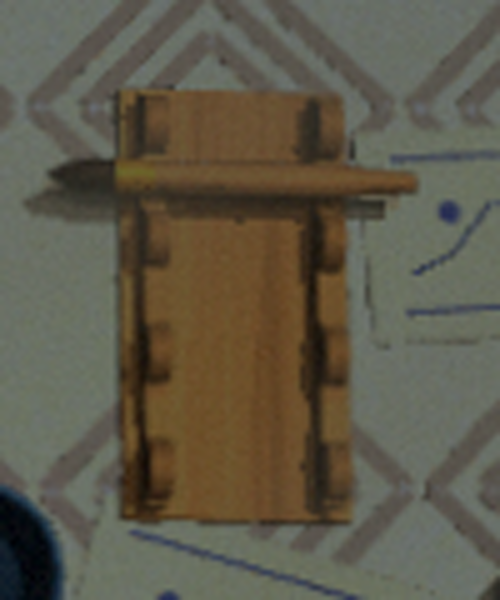

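```bash
python3 - <<'E'
from h import *
def r(n,m,uv):
    t,th,res=fit("top",m,uv); print(n,t.round(1),round(th,3),res.round(1), "r",round(float(np.hypot(*t))))
    return t,th
f=lambda L,o,k:[(o[0]-.5+x/k,o[1]-.5+y/k) for x,y in L]
q=lambda a,b,z:[(a,b,z),(a,-b,z),(-a,-b,z),(-a,b,z)]
T=r("tray",q(81,106,14),f([(32,86),(320,50),(342,265),(50,302)],(120,150),3))
B=r("box",q(46,88.5,18),f([(431,36),(677,31),(681,155),(431,155)],(120,150),3))
R=r("rest",q(95,50,6),f([(118,90),(345,92),(352,520),(120,520)],(380,140),5))
K=r("kept",[(80,0,26),(-80,0,26)],f([(50,174),(417,184)],(380,140),5))
t=cv2.imread("pics/top0.png"); s=cv2.imread("pics/side0.png")
P=[place(q(81,106,14)+q(75,100,14),*T),place(q(46,88.5,18)+[(40,0,18),(-40,0,18)],*B),
 place(q(95,50,6)+[(x,y,z) for y in(38,-38) for x,z in((-75,31),(-50,18),(-25,31),(0,18),(25,31),(75,31))],*R)]
P=np.vstack(P)
crop("top",120,140,480,260,2,"ov_t",t,proj("top",P)); 
crop("side",200,140,500,350,2.6,"ov_s",s,proj("side",P))
E
```

```text
tray [588.1 267.5] 0.115 [2.1 3.  3.  2.6] r 646
box [643.2   3.6] 0.005 [2.7 1.1 0.7 2.9] r 643
rest [ 602.7 -260. ] -0.025 [1.4 1.5 1.1 1.3] r 656
kept [ 652.8 -257.4] 1.546 [0.1 0.1] r 702
```

View pics/ov_t.png

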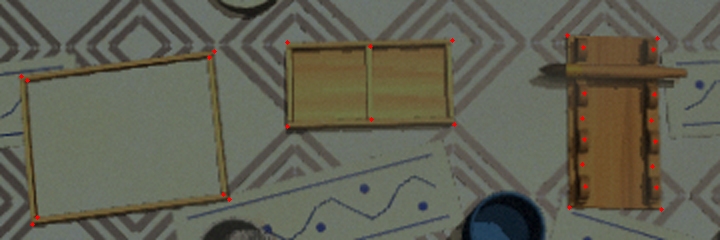

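View pics/ov_s.png

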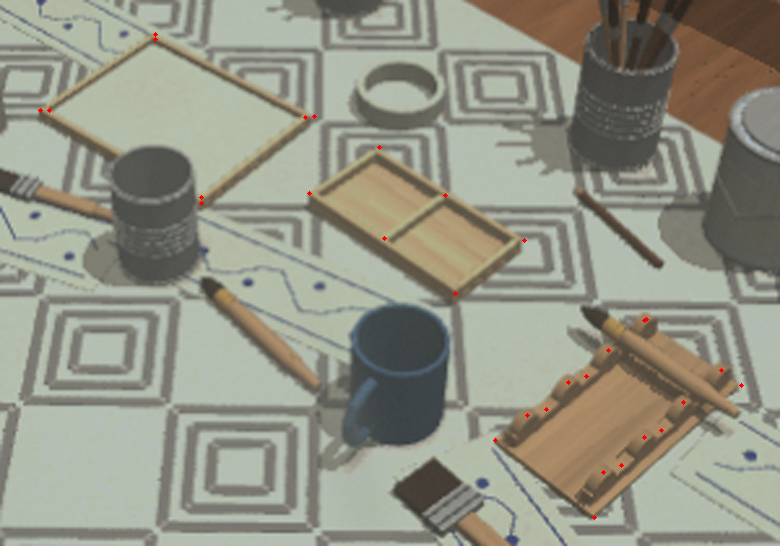

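The rim, notch and divider dots sit on the tray, box and rest in both pictures. The kept brush, at x=652.8, agrees with the rest's +50 notch. I'll start with the narrow brush at (434,257).

```bash
cat >> h.py <<'E'
def go(*wps):
    """wps: (x,y,z,yaw of tool x) -> prints tool shifts in cm and turns"""
    o=ctrl.get_obs(); R0=Ro.from_quat(o['ee_rot']).as_matrix()
    print("at",o['eef_pos'].round(1),"yaw",round(float(np.arctan2(R0[1,0],R0[0,0])),3),"w",round(float(o['grip_width']),1),"t",round(o['t'],2),"q6",o['q'][5].round(2))
    for x,y,z,a in wps:
        d=R0.T@(np.array([x,y,z])-o['eef_pos'])/10
        c,s=np.cos(a),np.sin(a); Rt=np.array([[c,s,0],[s,-c,0],[0,0,-1]])
        v=Ro.from_matrix(R0.T@Rt).as_rotvec()
        print((x,y,z,a),"->",d.round(2),"turn",v.round(3))
E
python3 - <<'E'
from h import *
print("mug",back("top",[(371,257)],95))
go((434,257,150,.363),(434,257,3,.363))
E
```

```text
mug [[ 472.81113189 -124.12591083   95.        ]]
at [188.5 516.7 231.3] yaw 1.221 w 85.3 t 1.1 q6 -0.07
(434, 257, 150, 0.363) -> [-15.98  31.97   8.13] turn [-0.     0.     0.858]
(434, 257, 3, 0.363) -> [-15.98  31.97  22.83] turn [-0.     0.     0.858]
```

```bash
python3 -m pendant '[{"x":-2,"y":4,"z":1,"az":0.1,"gripper":60},{"x":-5,"y":10,"z":2.5,"az":0.28,"gripper":60},{"x":-8,"y":16,"z":4.5,"az":0.45,"gripper":60},{"x":-11,"y":22,"z":6,"az":0.6,"gripper":60},{"x":-14,"y":28,"z":7.5,"az":0.75,"gripper":60},{"x":-15.98,"y":31.97,"z":8.1,"az":0.858,"gripper":60},{"x":-15.98,"y":31.97,"z":8.1,"az":0.858,"gripper":60},{"x":-15.98,"y":31.97,"z":11,"az":0.858,"gripper":60},{"x":-15.98,"y":31.97,"z":14,"az":0.858,"gripper":60},{"x":-15.98,"y":31.97,"z":17,"az":0.858,"gripper":60},{"x":-15.98,"y":31.97,"z":18.5,"az":0.858,"gripper":60},{"x":-15.98,"y":31.97,"z":18.5,"az":0.858,"gripper":60}]' 50; python3 - <<'E'
from h import *
go((434,257,3,.363))
im=ctrl.snapshot("side")[:,:,::-1]; crop("side",150,120,310,240,4,"a1",im)
E
```

```text
at [188.5 516.7 231.3] yaw 1.221 w 85.3 t 1.1 q6 -0.07
(434, 257, 3, 0.363) -> [-15.98  31.97  22.83] turn [-0.     0.     0.858]invalid input
```

View pics/a1.png

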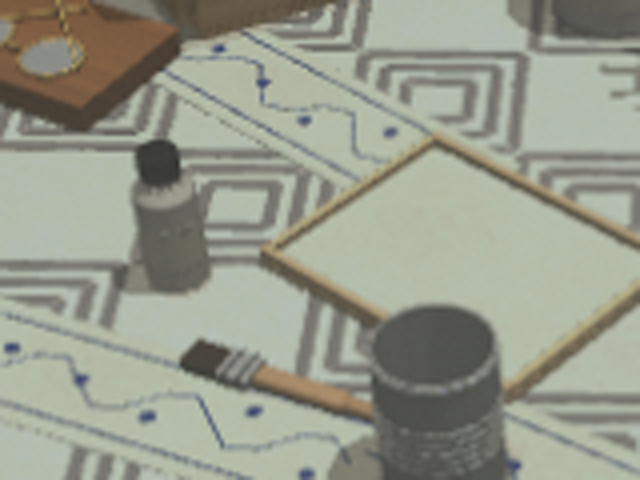

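The call was refused, probably because every key has to be present in each row. I'll retry with all of them.

```bash
python3 -m pendant '[{"x":-2,"y":4,"z":1,"ax":0,"ay":0,"az":0.1,"gripper":60},{"x":-5,"y":10,"z":2.5,"ax":0,"ay":0,"az":0.28,"gripper":60},{"x":-8,"y":16,"z":4.5,"ax":0,"ay":0,"az":0.45,"gripper":60},{"x":-11,"y":22,"z":6,"ax":0,"ay":0,"az":0.6,"gripper":60},{"x":-14,"y":28,"z":7.5,"ax":0,"ay":0,"az":0.75,"gripper":60},{"x":-16,"y":32,"z":8.1,"ax":0,"ay":0,"az":0.86,"gripper":60},{"x":-16,"y":32,"z":8.1,"ax":0,"ay":0,"az":0.86,"gripper":60},{"x":-16,"y":32,"z":11,"ax":0,"ay":0,"az":0.86,"gripper":60},{"x":-16,"y":32,"z":14,"ax":0,"ay":0,"az":0.86,"gripper":60},{"x":-16,"y":32,"z":17,"ax":0,"ay":0,"az":0.86,"gripper":60},{"x":-16,"y":32,"z":18.5,"ax":0,"ay":0,"az":0.86,"gripper":60},{"x":-16,"y":32,"z":18.5,"ax":0,"ay":0,"az":0.86,"gripper":60}]' 50; python3 - <<'E'
from h import *
go((434,257,3,.363))
im=ctrl.snapshot("side")[:,:,::-1]; crop("side",150,120,310,240,4,"a2",im)
E
```

```text
t: 2.65
eef_pos: [433.9, 256.9, 46.0]
ee_rot: [0.984, 0.18, -0.001, 0.0]
wrist_force: [0.8, 0.8, -0.3]
grip_width: 51.1
at [433.9 256.9  46. ] yaw 0.362 w 51.1 t 2.65 q6 0.1
(434, 257, 3, 0.363) -> [ 0.02 -0.    4.3 ] turn [ 0.     0.001 -0.001]
```

View pics/a2.png

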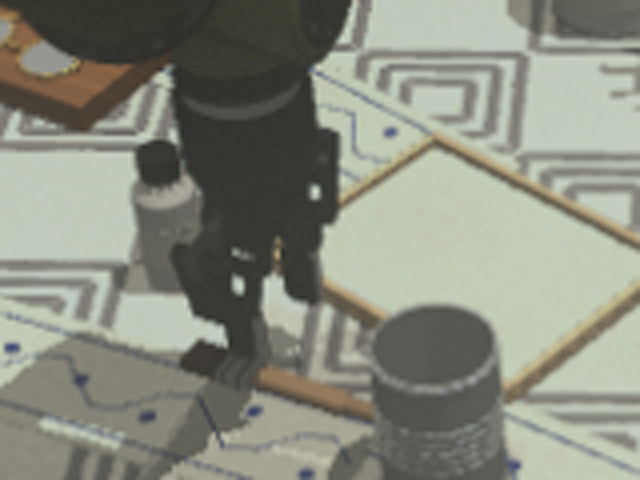

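The view shows the open fingers above the handle, astride it and clear of the tin. Now I'll go down and close.

```bash
python3 -m pendant '[{"x":0,"y":0,"z":1.5,"ax":0,"ay":0,"az":0,"gripper":50},{"x":0,"y":0,"z":3,"ax":0,"ay":0,"az":0,"gripper":50},{"x":0,"y":0,"z":4.3,"ax":0,"ay":0,"az":0,"gripper":50},{"x":0,"y":0,"z":4.3,"ax":0,"ay":0,"az":0,"gripper":50},{"x":0,"y":0,"z":4.3,"ax":0,"ay":0,"az":0,"gripper":30},{"x":0,"y":0,"z":4.3,"ax":0,"ay":0,"az":0,"gripper":15},{"x":0,"y":0,"z":4.3,"ax":0,"ay":0,"az":0,"gripper":0},{"x":0,"y":0,"z":4.3,"ax":0,"ay":0,"az":0,"gripper":0},{"x":0,"y":0,"z":4.3,"ax":0,"ay":0,"az":0,"gripper":0},{"x":0,"y":0,"z":4.3,"ax":0,"ay":0,"az":0,"gripper":0}]' 50
```

```text
t: 3.95
eef_pos: [434.6, 256.9, 3.9]
ee_rot: [0.984, 0.18, 0.0, -0.0]
wrist_force: [-0.6, -1.3, 6.1]
grip_width: 13.2
```

```bash
python3 - <<'E'
from h import *
go((434.6,257,120,.363),(553.2,263.5,120,.115),(553.2,263.5,10.3,.115))
E
```

```text
at [434.6 256.9   3.9] yaw 0.361 w 13.2 t 3.95 q6 0.1
(434.6, 257, 120, 0.363) -> [ 2.000e-02 -1.000e-02 -1.161e+01] turn [-0.    -0.001 -0.002]
(553.2, 263.5, 120, 0.115) -> [ 11.34   3.57 -11.6 ] turn [-0.    -0.001  0.246]
(553.2, 263.5, 10.3, 0.115) -> [11.33  3.57 -0.63] turn [-0.    -0.001  0.246]
```

```bash
python3 -m pendant '[{"x":0,"y":0,"z":-1,"ax":0,"ay":0,"az":0,"gripper":0},{"x":0,"y":0,"z":-3,"ax":0,"ay":0,"az":0,"gripper":0},{"x":0,"y":0,"z":-6,"ax":0,"ay":0,"az":0,"gripper":0},{"x":1.5,"y":0.4,"z":-8,"ax":0,"ay":0,"az":0.03,"gripper":0},{"x":4.5,"y":1.5,"z":-8,"ax":0,"ay":0,"az":0.1,"gripper":0},{"x":8,"y":2.5,"z":-8,"ax":0,"ay":0,"az":0.18,"gripper":0},{"x":10.5,"y":3.3,"z":-8,"ax":0,"ay":0,"az":0.23,"gripper":0},{"x":11.33,"y":3.57,"z":-7,"ax":0,"ay":0,"az":0.246,"gripper":0},{"x":11.33,"y":3.57,"z":-5,"ax":0,"ay":0,"az":0.246,"gripper":0},{"x":11.33,"y":3.57,"z":-5,"ax":0,"ay":0,"az":0.246,"gripper":0}]' 50;  python3 - <<'E'
from h import *
go((553.2,263.5,10.3,.115))
im=ctrl.snapshot("side")[:,:,::-1]; crop("side",150,80,350,230,4,"a3",im)
E
```

```text
t: 5.2
eef_pos: [550.9, 262.9, 50.8]
ee_rot: [0.998, 0.058, -0.002, 0.001]
wrist_force: [0.3, -0.2, -0.2]
grip_width: 12.8
at [550.9 262.9  50.8] yaw 0.116 w 12.8 t 5.2 q6 0.27
(553.2, 263.5, 10.3, 0.115) -> [ 0.25 -0.04  4.05] turn [0.001 0.004 0.001]
```

View pics/a3.png

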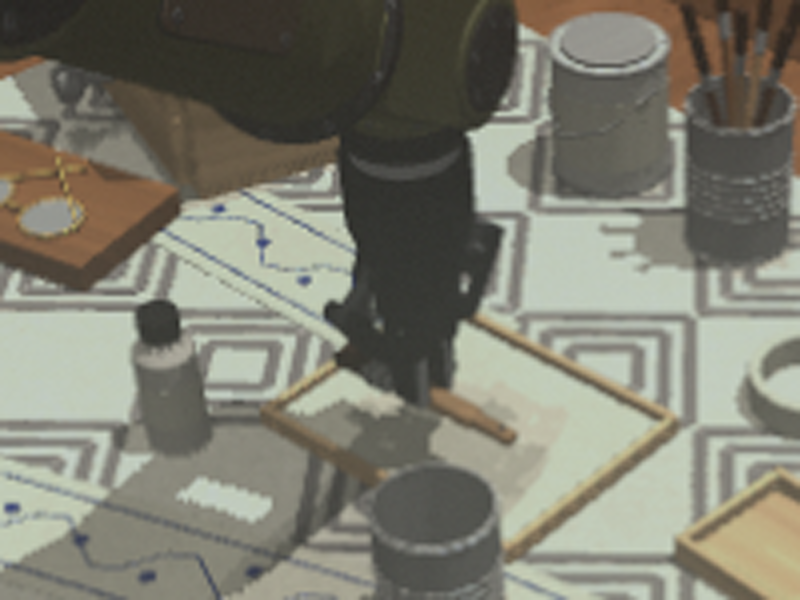

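The brush is held level over the tray. I'll lower it and let go with a small opening.

```bash
python3 -m pendant '[{"x":0.1,"y":0,"z":1.5,"ax":0,"ay":0,"az":0,"gripper":0},{"x":0.1,"y":0,"z":3,"ax":0,"ay":0,"az":0,"gripper":0},{"x":0.1,"y":0,"z":3.8,"ax":0,"ay":0,"az":0,"gripper":0},{"x":0.1,"y":0,"z":4.05,"ax":0,"ay":0,"az":0,"gripper":0},{"x":0.1,"y":0,"z":4.05,"ax":0,"ay":0,"az":0,"gripper":0},{"x":0.1,"y":0,"z":4.05,"ax":0,"ay":0,"az":0,"gripper":20},{"x":0.1,"y":0,"z":4.05,"ax":0,"ay":0,"az":0,"gripper":32},{"x":0.1,"y":0,"z":4.05,"ax":0,"ay":0,"az":0,"gripper":35},{"x":0.1,"y":0,"z":4.05,"ax":0,"ay":0,"az":0,"gripper":35},{"x":0.1,"y":0,"z":3,"ax":0,"ay":0,"az":0,"gripper":35},{"x":0.1,"y":0,"z":0,"ax":0,"ay":0,"az":0,"gripper":35},{"x":0.1,"y":0,"z":-4,"ax":0,"ay":0,"az":0,"gripper":60},{"x":0.1,"y":0,"z":-9,"ax":0,"ay":0,"az":0,"gripper":60},{"x":0.1,"y":0,"z":-10,"ax":0,"ay":0,"az":0,"gripper":60}]' 50;  python3 - <<'E'
from h import *
go((500,0,170,-.059),(433.4,-261.3,150,-.059),(433.4,-261.3,46,-.059))
im=ctrl.snapshot("side")[:,:,::-1]; crop("side",150,80,350,230,4,"a4",im)
E
```

```text
t: 7.0
eef_pos: [555.0, 263.9, 157.8]
ee_rot: [0.998, 0.057, 0.003, -0.001]
wrist_force: [-0.5, -0.5, 0.4]
grip_width: 51.2
at [555.  263.9 157.8] yaw 0.115 w 51.2 t 7.0 q6 0.27
(500, 0, 170, -0.059) -> [-8.49 25.59 -1.32] turn [-0.002 -0.006  0.174]
(433.4, -261.3, 150, -0.059) -> [-18.12  50.78   0.58] turn [-0.002 -0.006  0.174]
(433.4, -261.3, 46, -0.059) -> [-18.18  50.8   10.98] turn [-0.002 -0.006  0.174]
```

View pics/a4.png

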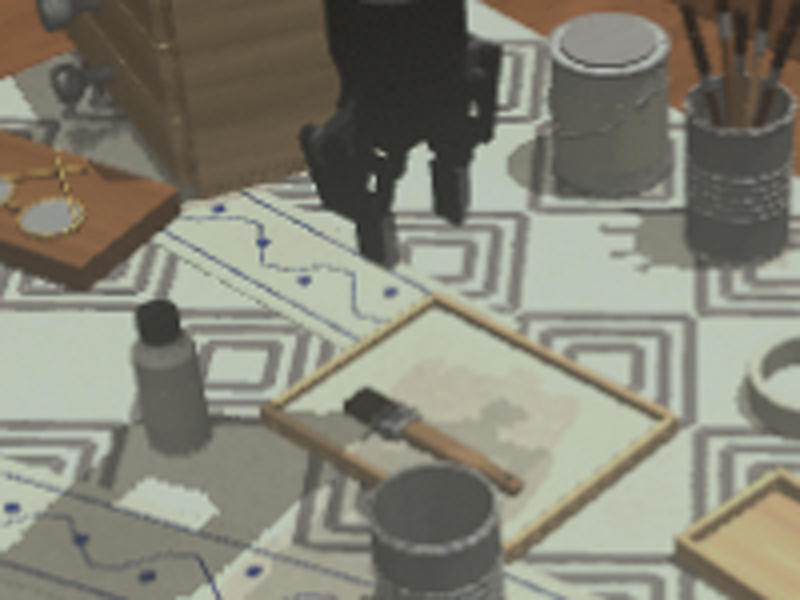

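The narrow brush lies flat in the near half of the tray. Next is the wide brush.

```bash
python3 -m pendant '[{"x":-1,"y":3,"z":-1,"ax":0,"ay":0,"az":0.01,"gripper":60},{"x":-2.5,"y":7.5,"z":-1,"ax":0,"ay":0,"az":0.03,"gripper":60},{"x":-4,"y":12,"z":-1,"ax":0,"ay":0,"az":0.05,"gripper":60},{"x":-5.5,"y":17,"z":-1,"ax":0,"ay":0,"az":0.07,"gripper":60},{"x":-7.5,"y":22,"z":-1,"ax":0,"ay":0,"az":0.09,"gripper":60},{"x":-9.5,"y":27,"z":-1,"ax":0,"ay":0,"az":0.1,"gripper":60},{"x":-11.5,"y":32,"z":-1,"ax":0,"ay":0,"az":0.12,"gripper":60},{"x":-13,"y":37,"z":-1,"ax":0,"ay":0,"az":0.14,"gripper":60},{"x":-15,"y":42,"z":-1,"ax":0,"ay":0,"az":0.15,"gripper":60},{"x":-16.5,"y":46,"z":0,"ax":0,"ay":0,"az":0.17,"gripper":60},{"x":-18,"y":50,"z":0,"ax":0,"ay":0,"az":0.174,"gripper":60},{"x":-18.2,"y":50.8,"z":2,"ax":0,"ay":0,"az":0.174,"gripper":60},{"x":-18.2,"y":50.8,"z":6,"ax":0,"ay":0,"az":0.174,"gripper":60},{"x":-18.2,"y":50.8,"z":10,"ax":0,"ay":0,"az":0.174,"gripper":60},{"x":-18.2,"y":50.8,"z":11,"ax":0,"ay":0,"az":0.174,"gripper":60},{"x":-18.2,"y":50.8,"z":11,"ax":0,"ay":0,"az":0.174,"gripper":60}]' 50;  python3 - <<'E'
from h import *
go((433.4,-261.3,3.3,-.059))
im=ctrl.snapshot("side")[:,:,::-1]; crop("side",300,250,500,400,4,"a5",im)
E
```

```text
t: 9.05
eef_pos: [431.3, -262.0, 43.3]
ee_rot: [1.0, -0.029, -0.0, -0.0]
wrist_force: [-0.0, 0.3, 0.9]
grip_width: 51.4
at [ 431.3 -262.    43.3] yaw -0.059 w 51.4 t 9.05 q6 -0.56
(433.4, -261.3, 3.3, -0.059) -> [ 0.21 -0.08  4.  ] turn [-0.     0.001  0.   ]
```

View pics/a5.png

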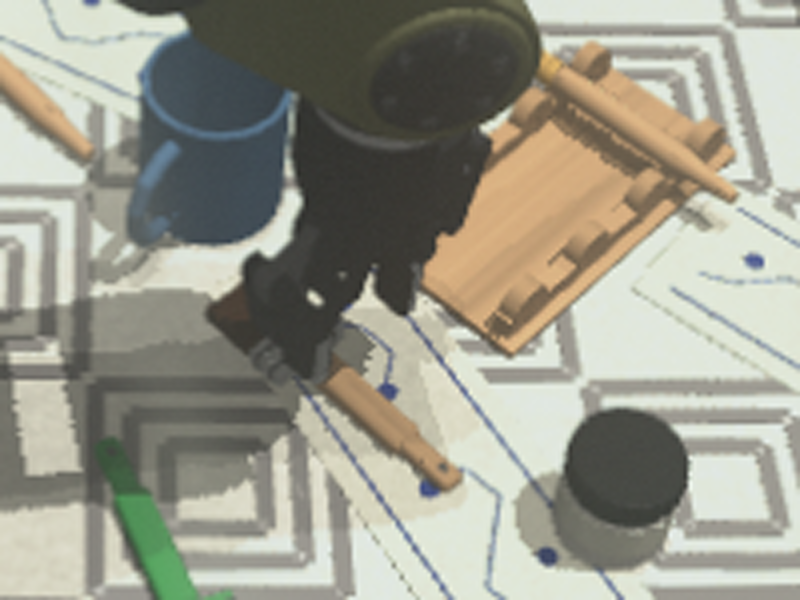

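The open fingers are above the pale wide brush's handle, just behind the ferrule. I'll go down and grip.

```bash
python3 -m pendant '[{"x":0.2,"y":0,"z":1.5,"ax":0,"ay":0,"az":0,"gripper":55},{"x":0.2,"y":0,"z":3,"ax":0,"ay":0,"az":0,"gripper":55},{"x":0.2,"y":0,"z":3.9,"ax":0,"ay":0,"az":0,"gripper":55},{"x":0.2,"y":0,"z":4,"ax":0,"ay":0,"az":0,"gripper":50},{"x":0.2,"y":0,"z":4,"ax":0,"ay":0,"az":0,"gripper":30},{"x":0.2,"y":0,"z":4,"ax":0,"ay":0,"az":0,"gripper":15},{"x":0.2,"y":0,"z":4,"ax":0,"ay":0,"az":0,"gripper":0},{"x":0.2,"y":0,"z":4,"ax":0,"ay":0,"az":0,"gripper":0},{"x":0.2,"y":0,"z":4,"ax":0,"ay":0,"az":0,"gripper":0},{"x":0.2,"y":0,"z":4,"ax":0,"ay":0,"az":0,"gripper":0}]' 50;  python3 - <<'E'
from h import *
go((433.4,-261.3,140,-.059),(622.8,271.5,140,.115),(622.8,271.5,10,.115))
E
```

```text
t: 10.35
eef_pos: [433.7, -262.4, 3.8]
ee_rot: [1.0, -0.03, 0.0, 0.0]
wrist_force: [-0.4, 0.9, 6.0]
grip_width: 16.1
at [ 433.7 -262.4    3.8] yaw -0.059 w 16.1 t 10.35 q6 -0.56
(433.4, -261.3, 140, -0.059) -> [ -0.02  -0.1  -13.62] turn [ 0.001 -0.001 -0.   ]
(622.8, 271.5, 140, 0.115) -> [ 15.74 -54.41 -13.64] turn [ 0.001 -0.001 -0.174]
(622.8, 271.5, 10, 0.115) -> [ 15.73 -54.42  -0.64] turn [ 0.001 -0.001 -0.174]
```

```bash
python3 -m pendant '[{"x":0,"y":0,"z":-1,"ax":0,"ay":0,"az":0,"gripper":0},{"x":0,"y":0,"z":-4,"ax":0,"ay":0,"az":0,"gripper":0},{"x":0,"y":0,"z":-9,"ax":0,"ay":0,"az":0,"gripper":0},{"x":0,"y":0,"z":-14,"ax":0,"ay":0,"az":0,"gripper":0},{"x":1,"y":-3,"z":-15,"ax":0,"ay":0,"az":-0.01,"gripper":0},{"x":2.3,"y":-8,"z":-15,"ax":0,"ay":0,"az":-0.03,"gripper":0},{"x":3.8,"y":-13,"z":-15,"ax":0,"ay":0,"az":-0.05,"gripper":0},{"x":5.2,"y":-18,"z":-15,"ax":0,"ay":0,"az":-0.06,"gripper":0},{"x":6.7,"y":-23,"z":-15,"ax":0,"ay":0,"az":-0.08,"gripper":0},{"x":8.1,"y":-28,"z":-15,"ax":0,"ay":0,"az":-0.1,"gripper":0},{"x":9.5,"y":-33,"z":-15,"ax":0,"ay":0,"az":-0.11,"gripper":0},{"x":11,"y":-38,"z":-15,"ax":0,"ay":0,"az":-0.13,"gripper":0},{"x":12.4,"y":-43,"z":-15,"ax":0,"ay":0,"az":-0.14,"gripper":0},{"x":13.9,"y":-48,"z":-15,"ax":0,"ay":0,"az":-0.16,"gripper":0},{"x":15,"y":-52,"z":-15,"ax":0,"ay":0,"az":-0.17,"gripper":0},{"x":15.7,"y":-54.4,"z":-13,"ax":0,"ay":0,"az":-0.174,"gripper":0},{"x":15.7,"y":-54.4,"z":-9,"ax":0,"ay":0,"az":-0.174,"gripper":0},{"x":15.7,"y":-54.4,"z":-6,"ax":0,"ay":0,"az":-0.174,"gripper":0},{"x":15.7,"y":-54.4,"z":-5,"ax":0,"ay":0,"az":-0.174,"gripper":0},{"x":15.7,"y":-54.4,"z":-5,"ax":0,"ay":0,"az":-0.174,"gripper":0}]' 50;  python3 - <<'E'
from h import *
go((622.8,271.5,10.2,.115))
im=ctrl.snapshot("side")[:,:,::-1]; crop("side",150,80,350,230,4,"a6",im)
E
```

```text
t: 12.85
eef_pos: [622.3, 271.6, 53.8]
ee_rot: [0.998, 0.057, -0.0, 0.0]
wrist_force: [0.3, 0.3, 0.2]
grip_width: 16.2
at [622.3 271.6  53.8] yaw 0.115 w 16.2 t 12.85 q6 0.24
(622.8, 271.5, 10.2, 0.115) -> [0.05 0.01 4.36] turn [-0.  0. -0.]
```

View pics/a6.png

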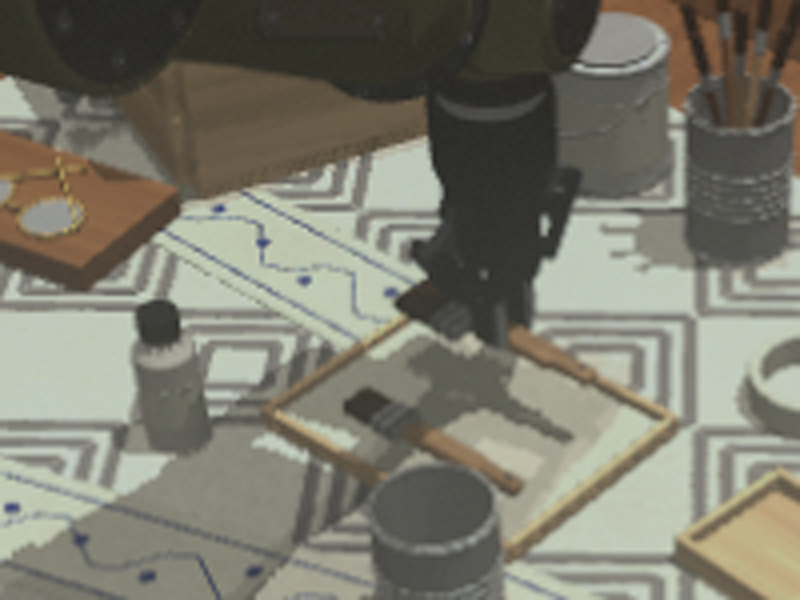

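The wide brush hangs level over the far half of the tray. I'll lower it and release.

```bash
python3 -m pendant '[{"x":0,"y":0,"z":1.5,"ax":0,"ay":0,"az":0,"gripper":0},{"x":0,"y":0,"z":3,"ax":0,"ay":0,"az":0,"gripper":0},{"x":0,"y":0,"z":4.1,"ax":0,"ay":0,"az":0,"gripper":0},{"x":0,"y":0,"z":4.36,"ax":0,"ay":0,"az":0,"gripper":0},{"x":0,"y":0,"z":4.36,"ax":0,"ay":0,"az":0,"gripper":0},{"x":0,"y":0,"z":4.36,"ax":0,"ay":0,"az":0,"gripper":25},{"x":0,"y":0,"z":4.36,"ax":0,"ay":0,"az":0,"gripper":35},{"x":0,"y":0,"z":4.36,"ax":0,"ay":0,"az":0,"gripper":37},{"x":0,"y":0,"z":4.36,"ax":0,"ay":0,"az":0,"gripper":37},{"x":0,"y":0,"z":3,"ax":0,"ay":0,"az":0,"gripper":37},{"x":0,"y":0,"z":0,"ax":0,"ay":0,"az":0,"gripper":37},{"x":0,"y":0,"z":-4,"ax":0,"ay":0,"az":0,"gripper":60},{"x":0,"y":0,"z":-9,"ax":0,"ay":0,"az":0,"gripper":60},{"x":0,"y":0,"z":-10,"ax":0,"ay":0,"az":0,"gripper":60},{"x":0,"y":0,"z":-10,"ax":0,"ay":0,"az":0,"gripper":60}]' 50;  python3 - <<'E'
from h import *
go((453.4,3.9,150,-.085),(453.4,3.9,46,-.085))
im=ctrl.snapshot("side")[:,:,::-1]; crop("side",150,80,350,230,4,"a7",im)
E
```

```text
t: 14.78
eef_pos: [622.3, 271.6, 154.3]
ee_rot: [0.998, 0.057, 0.001, -0.0]
wrist_force: [-0.8, -0.9, -0.7]
grip_width: 51.4
at [622.3 271.6 154.3] yaw 0.115 w 51.4 t 14.78 q6 0.24
(453.4, 3.9, 150, -0.085) -> [-19.85  24.66   0.39] turn [-0.001 -0.001  0.2  ]
(453.4, 3.9, 46, -0.085) -> [-19.87  24.66  10.79] turn [-0.001 -0.001  0.2  ]
```

View pics/a7.png

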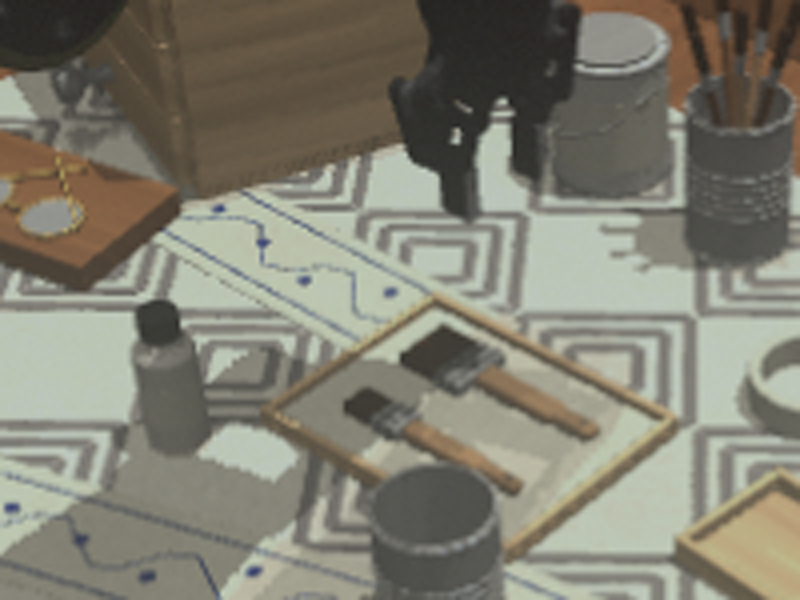

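Both flat brushes lie side by side on the tray floor. Next is the round brush.

```bash
python3 -m pendant '[{"x":-2,"y":2.5,"z":-1,"ax":0,"ay":0,"az":0.02,"gripper":60},{"x":-5,"y":6,"z":-1,"ax":0,"ay":0,"az":0.05,"gripper":60},{"x":-8,"y":10,"z":-1,"ax":0,"ay":0,"az":0.08,"gripper":60},{"x":-11,"y":14,"z":-1,"ax":0,"ay":0,"az":0.11,"gripper":60},{"x":-14,"y":18,"z":-1,"ax":0,"ay":0,"az":0.14,"gripper":60},{"x":-17,"y":21.5,"z":-1,"ax":0,"ay":0,"az":0.17,"gripper":60},{"x":-19.5,"y":24.3,"z":0,"ax":0,"ay":0,"az":0.2,"gripper":60},{"x":-19.9,"y":24.7,"z":2,"ax":0,"ay":0,"az":0.2,"gripper":60},{"x":-19.9,"y":24.7,"z":6,"ax":0,"ay":0,"az":0.2,"gripper":60},{"x":-19.9,"y":24.7,"z":10,"ax":0,"ay":0,"az":0.2,"gripper":60},{"x":-19.9,"y":24.7,"z":10.8,"ax":0,"ay":0,"az":0.2,"gripper":60},{"x":-19.9,"y":24.7,"z":10.8,"ax":0,"ay":0,"az":0.2,"gripper":60}]' 50;  python3 - <<'E'
from h import *
go((453.4,3.9,3.5,-.085))
im=ctrl.snapshot("side")[:,:,::-1]; crop("side",220,150,420,300,4,"a8",im)
E
```

```text
t: 16.32
eef_pos: [452.7, 3.4, 45.3]
ee_rot: [0.999, -0.042, -0.001, -0.0]
wrist_force: [-0.4, -0.2, 0.2]
grip_width: 51.1
at [452.7   3.4  45.3] yaw -0.085 w 51.1 t 16.32 q6 0.01
(453.4, 3.9, 3.5, -0.085) -> [ 0.07 -0.05  4.18] turn [0.    0.001 0.   ]
```

View pics/a8.png

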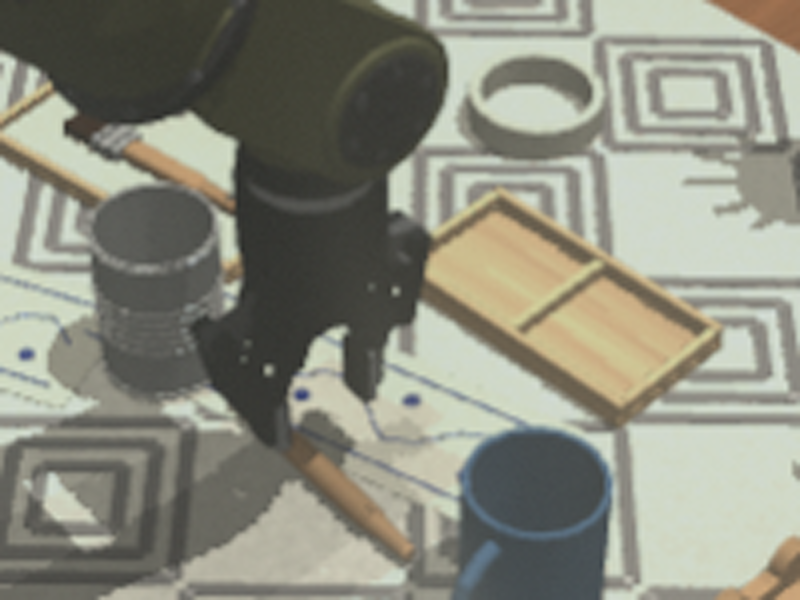

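The fingers are astride the round handle and well clear of the tin. I'll close.

```bash
python3 -m pendant '[{"x":0.05,"y":-0.05,"z":1.5,"ax":0,"ay":0,"az":0,"gripper":50},{"x":0.05,"y":-0.05,"z":3,"ax":0,"ay":0,"az":0,"gripper":50},{"x":0.05,"y":-0.05,"z":4.1,"ax":0,"ay":0,"az":0,"gripper":50},{"x":0.05,"y":-0.05,"z":4.25,"ax":0,"ay":0,"az":0,"gripper":45},{"x":0.05,"y":-0.05,"z":4.25,"ax":0,"ay":0,"az":0,"gripper":30},{"x":0.05,"y":-0.05,"z":4.25,"ax":0,"ay":0,"az":0,"gripper":15},{"x":0.05,"y":-0.05,"z":4.25,"ax":0,"ay":0,"az":0,"gripper":0},{"x":0.05,"y":-0.05,"z":4.25,"ax":0,"ay":0,"az":0,"gripper":0},{"x":0.05,"y":-0.05,"z":4.25,"ax":0,"ay":0,"az":0,"gripper":0},{"x":0.05,"y":-0.05,"z":4.25,"ax":0,"ay":0,"az":0,"gripper":0}]' 50;  python3 - <<'E'
from h import *
go((453.4,3.9,140,-.085),(602.8,-259,140,-.025),(602.8,-259,70,-.025))
E
```

```text
t: 17.62
eef_pos: [453.6, 3.8, 3.2]
ee_rot: [0.999, -0.043, 0.0, 0.0]
wrist_force: [-1.3, 0.3, 6.3]
grip_width: 13.9
at [453.6   3.8   3.2] yaw -0.085 w 13.9 t 17.62 q6 0.01
(453.4, 3.9, 140, -0.085) -> [-1.000e-02 -1.000e-02 -1.368e+01] turn [-0.    -0.001 -0.   ]
(602.8, -259, 140, -0.025) -> [ 17.11  24.92 -13.67] turn [ 0.    -0.001 -0.06 ]
(602.8, -259, 70, -0.025) -> [17.1  24.92 -6.67] turn [ 0.    -0.001 -0.06 ]
```

```bash
python3 -m pendant '[{"x":0,"y":0,"z":-1,"ax":0,"ay":0,"az":0,"gripper":0},{"x":0,"y":0,"z":-4,"ax":0,"ay":0,"az":0,"gripper":0},{"x":0,"y":0,"z":-9,"ax":0,"ay":0,"az":0,"gripper":0},{"x":0.5,"y":0.7,"z":-14,"ax":0,"ay":0,"az":0,"gripper":0},{"x":2.5,"y":3.5,"z":-15,"ax":0,"ay":0,"az":-0.01,"gripper":0},{"x":5,"y":7.2,"z":-15,"ax":0,"ay":0,"az":-0.02,"gripper":0},{"x":7.5,"y":11,"z":-15,"ax":0,"ay":0,"az":-0.03,"gripper":0},{"x":10,"y":14.6,"z":-15,"ax":0,"ay":0,"az":-0.04,"gripper":0},{"x":12.5,"y":18.3,"z":-15,"ax":0,"ay":0,"az":-0.05,"gripper":0},{"x":15,"y":22,"z":-15,"ax":0,"ay":0,"az":-0.06,"gripper":0},{"x":16.8,"y":24.5,"z":-14,"ax":0,"ay":0,"az":-0.06,"gripper":0},{"x":17.1,"y":24.9,"z":-12,"ax":0,"ay":0,"az":-0.06,"gripper":0},{"x":17.1,"y":24.9,"z":-9,"ax":0,"ay":0,"az":-0.06,"gripper":0},{"x":17.1,"y":24.9,"z":-6.7,"ax":0,"ay":0,"az":-0.06,"gripper":0},{"x":17.1,"y":24.9,"z":-6.7,"ax":0,"ay":0,"az":-0.06,"gripper":0},{"x":17.1,"y":24.9,"z":-6.7,"ax":0,"ay":0,"az":-0.06,"gripper":0}]' 50;  python3 - <<'E'
from h import *
go((602.8,-259,22,-.025))
im=ctrl.snapshot("side")[:,:,::-1]; crop("side",360,190,520,340,4,"a9",im)
im=ctrl.snapshot("top")[:,:,::-1]; crop("top",370,120,490,260,5,"a9t",im)
E
```

```text
t: 19.62
eef_pos: [602.9, -258.5, 70.9]
ee_rot: [1.0, -0.012, 0.0, 0.0]
wrist_force: [0.1, -0.4, 0.6]
grip_width: 13.7
at [ 602.9 -258.5   70.9] yaw -0.025 w 13.7 t 19.62 q6 -0.44
(602.8, -259, 22, -0.025) -> [-0.01  0.04  4.89] turn [ 0.    -0.001  0.   ]
```

View pics/a9.png

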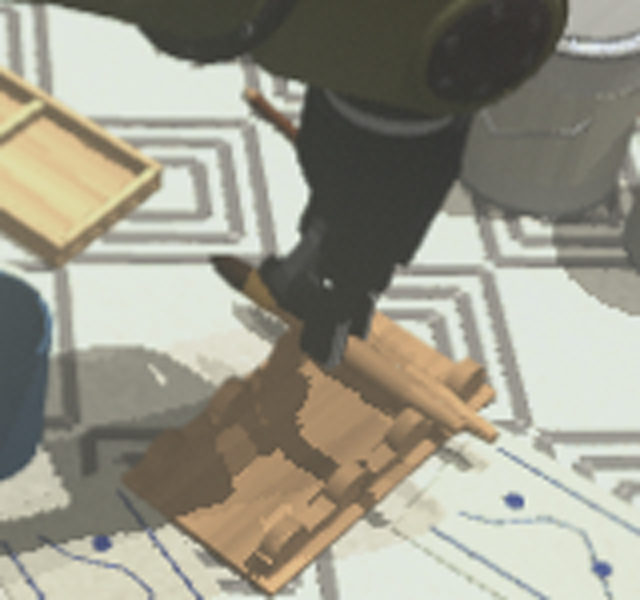

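View pics/a9t.png

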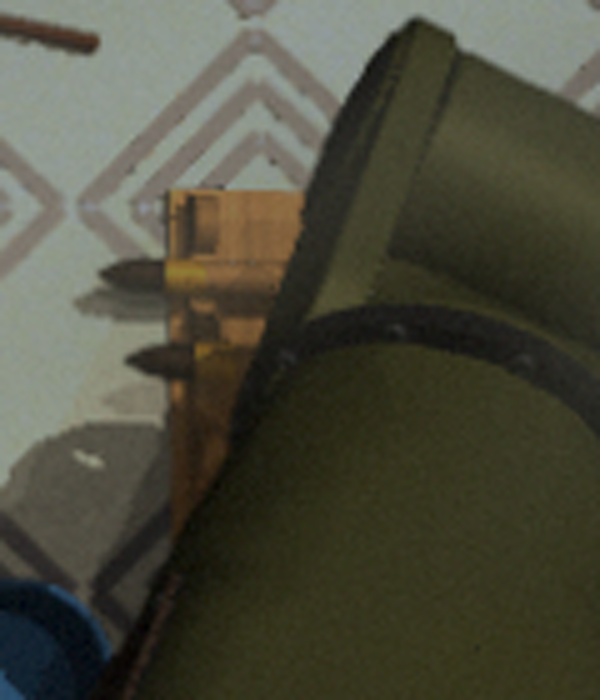

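In the top view the held tip is at (395,191), parallel to the kept brush with its tip at (390,174). I'll check the held tip's position against the rest.

```bash
python3 - <<'E'
from h import *
print(back("top",[(369.5+128/5,119.5+358/5)],75.5), back("top",[(369.5+100/5,119.5+272/5)],26))
print("exp tip",place([(80,0,0)],(602.9,-258.5),1.546))
E
```

```text
[[ 607.48999158 -178.98489369   75.5       ]] [[ 655.6211078  -177.37620908   26.        ]]
exp tip [[ 604.88350287 -178.52459305    0.        ]]
```

```bash
python3 -m pendant '[{"x":-0.1,"y":0,"z":1.5,"ax":0,"ay":0,"az":0,"gripper":0},{"x":-0.1,"y":0,"z":3,"ax":0,"ay":0,"az":0,"gripper":0},{"x":-0.1,"y":0,"z":4,"ax":0,"ay":0,"az":0,"gripper":0},{"x":-0.1,"y":0,"z":4.5,"ax":0,"ay":0,"az":0,"gripper":0},{"x":-0.1,"y":0,"z":4.85,"ax":0,"ay":0,"az":0,"gripper":0},{"x":-0.1,"y":0,"z":4.85,"ax":0,"ay":0,"az":0,"gripper":0}]' 50;  python3 - <<'E'
from h import *
go((602.8,-259,22,-.025))
im=ctrl.snapshot("side")[:,:,::-1]; crop("side",360,190,520,340,4,"a10",im)
E
```

```text
t: 20.48
eef_pos: [601.8, -258.8, 21.5]
ee_rot: [1.0, -0.012, 0.0, 0.0]
wrist_force: [0.1, 0.1, -0.0]
grip_width: 13.9
at [ 601.8 -258.8   21.5] yaw -0.025 w 13.9 t 20.48 q6 -0.44
(602.8, -259, 22, -0.025) -> [ 0.1   0.01 -0.05] turn [ 0.    -0.001  0.   ]
```

View pics/a10.png

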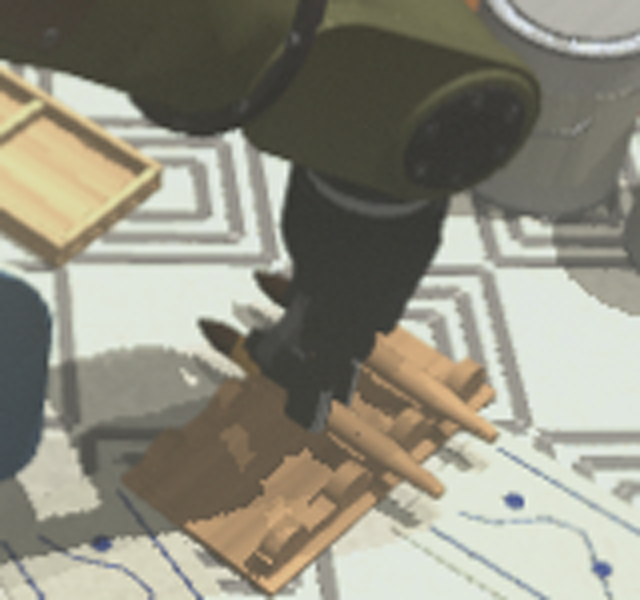

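No contact force, and the brush sits down in the middle notches. I'll release with a narrow opening.

```bash
python3 -m pendant '[{"x":0,"y":0,"z":0.03,"ax":0,"ay":0,"az":0,"gripper":8},{"x":0,"y":0,"z":0.03,"ax":0,"ay":0,"az":0,"gripper":22},{"x":0,"y":0,"z":0.03,"ax":0,"ay":0,"az":0,"gripper":30},{"x":0,"y":0,"z":0.03,"ax":0,"ay":0,"az":0,"gripper":30},{"x":0,"y":0,"z":0.03,"ax":0,"ay":0,"az":0,"gripper":30},{"x":0,"y":0,"z":-1,"ax":0,"ay":0,"az":0,"gripper":30},{"x":0,"y":0,"z":-4,"ax":0,"ay":0,"az":0,"gripper":30},{"x":0,"y":0,"z":-8,"ax":0,"ay":0,"az":0,"gripper":60},{"x":0,"y":0,"z":-13,"ax":0,"ay":0,"az":0,"gripper":100},{"x":0,"y":0,"z":-13,"ax":0,"ay":0,"az":0,"gripper":100}]' 50;  python3 - <<'E'
from h import *
go((467,-394,150,0),(467,-394,80,0))
im=ctrl.snapshot("side")[:,:,::-1]; crop("side",360,190,520,400,3,"a11",im)
E
```

```text
t: 21.78
eef_pos: [603.1, -259.5, 156.8]
ee_rot: [1.0, -0.012, 0.004, 0.002]
wrist_force: [0.0, -0.1, -1.0]
grip_width: 78.5
at [ 603.1 -259.5  156.8] yaw -0.025 w 78.5 t 21.77 q6 -0.44
(467, -394, 150, 0) -> [-13.28  13.79   0.63] turn [ 0.004 -0.007 -0.025]
(467, -394, 80, 0) -> [-13.33  13.76   7.63] turn [ 0.004 -0.007 -0.025]
```

View pics/a11.png

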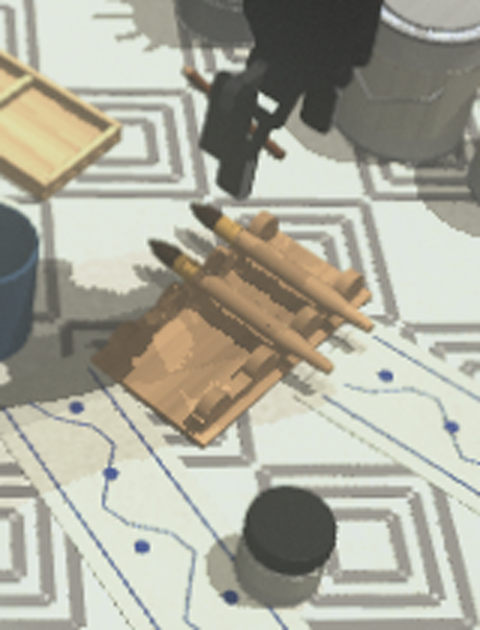

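The loose brush lies in the middle notches beside the kept one. Now the jar: I'll cross-check its position using both cameras.

```bash
python3 - <<'E'
from h import *
print(back("side",[(359.5+290/3,189.5+531/3)],55))
go((466,-394,130,0),(466,-394,22,0))
E
```

```text
[[ 461.20662112 -398.48389875   55.        ]]
at [ 602.2 -259.   153.9] yaw -0.025 w 84.8 t 21.82 q6 -0.44
(466, -394, 130, 0) -> [-13.29  13.83   2.36] turn [ 0.002 -0.004 -0.025]
(466, -394, 22, 0) -> [-13.33  13.81  13.16] turn [ 0.002 -0.004 -0.025]
```

Corrected for the lid's ellipse centre in the side view at crop (290,519), the side camera gives about (465,-394), which agrees with the top camera. I'll reach for the jar.

```bash
python3 -m pendant '[{"x":-2,"y":2,"z":0,"ax":0,"ay":0,"az":0,"gripper":100},{"x":-5,"y":5.2,"z":0,"ax":0,"ay":0,"az":-0.01,"gripper":100},{"x":-8,"y":8.3,"z":0,"ax":0,"ay":0,"az":-0.02,"gripper":100},{"x":-11,"y":11.4,"z":0,"ax":0,"ay":0,"az":-0.02,"gripper":100},{"x":-13,"y":13.5,"z":1,"ax":0,"ay":0,"az":-0.025,"gripper":100},{"x":-13.3,"y":13.8,"z":3,"ax":0,"ay":0,"az":-0.025,"gripper":100},{"x":-13.3,"y":13.8,"z":5,"ax":0,"ay":0,"az":-0.025,"gripper":100},{"x":-13.3,"y":13.8,"z":7,"ax":0,"ay":0,"az":-0.025,"gripper":100},{"x":-13.3,"y":13.8,"z":7,"ax":0,"ay":0,"az":-0.025,"gripper":100},{"x":-13.3,"y":13.8,"z":7,"ax":0,"ay":0,"az":-0.025,"gripper":100}]' 50;  python3 - <<'E'
from h import *
go((466,-394,22,0))
im=ctrl.snapshot("side")[:,:,::-1]; crop("side",380,270,540,420,4,"a12",im)
im=ctrl.snapshot("top")[:,:,::-1]; crop("top",420,190,560,320,4,"a12t",im)
E
```

```text
t: 23.08
eef_pos: [465.5, -393.5, 81.8]
ee_rot: [1.0, 0.0, 0.0, 0.0]
wrist_force: [0.2, 0.0, 0.3]
grip_width: 85.5
at [ 465.5 -393.5   81.8] yaw 0.0 w 85.5 t 23.07 q6 -0.76
(466, -394, 22, 0) -> [0.05 0.05 5.98] turn [ 0. -0.  0.]
```

View pics/a12.png

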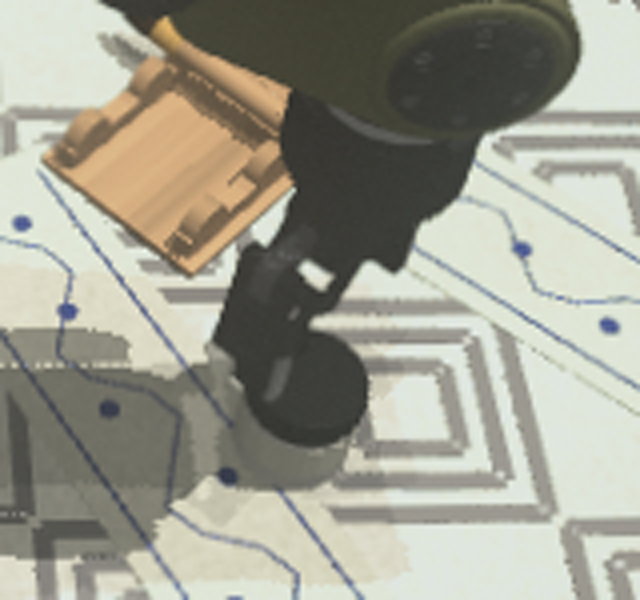

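View pics/a12t.png

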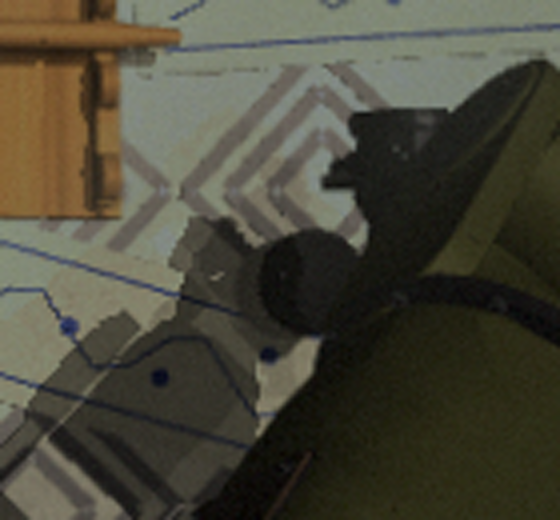

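The fingers look astride the lid, at the projected place. I'll go down slowly and watch the force.

```bash
python3 -m pendant '[{"x":0.05,"y":0.05,"z":0.8,"ax":0,"ay":0,"az":0,"gripper":100},{"x":0.05,"y":0.05,"z":1.6,"ax":0,"ay":0,"az":0,"gripper":100},{"x":0.05,"y":0.05,"z":2.4,"ax":0,"ay":0,"az":0,"gripper":100},{"x":0.05,"y":0.05,"z":3.2,"ax":0,"ay":0,"az":0,"gripper":100},{"x":0.05,"y":0.05,"z":3.2,"ax":0,"ay":0,"az":0,"gripper":100}]' 50;  python3 - <<'E'
from h import *
go((466,-394,22,0))
im=ctrl.snapshot("side")[:,:,::-1]; crop("side",380,270,540,420,4,"a13",im)
E
```

```text
t: 23.8
eef_pos: [465.4, -393.6, 48.4]
ee_rot: [1.0, -0.0, -0.0, -0.0]
wrist_force: [-0.5, -0.6, 0.2]
grip_width: 85.0
at [ 465.4 -393.6   48.4] yaw -0.0 w 85.0 t 23.8 q6 -0.76
(466, -394, 22, 0) -> [0.06 0.04 2.64] turn [-0.001  0.001 -0.   ]
```

View pics/a13.png

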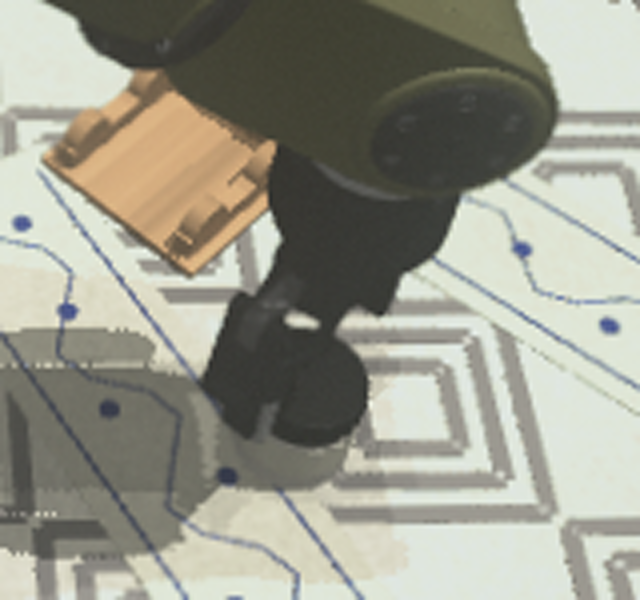

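The near finger stands just left of the lid with no contact. I'll continue down and close.

```bash
python3 -m pendant '[{"x":0.05,"y":0.05,"z":0.8,"ax":0,"ay":0,"az":0,"gripper":100},{"x":0.05,"y":0.05,"z":1.6,"ax":0,"ay":0,"az":0,"gripper":100},{"x":0.05,"y":0.05,"z":2.4,"ax":0,"ay":0,"az":0,"gripper":100},{"x":0.05,"y":0.05,"z":2.64,"ax":0,"ay":0,"az":0,"gripper":100},{"x":0.05,"y":0.05,"z":2.64,"ax":0,"ay":0,"az":0,"gripper":85},{"x":0.05,"y":0.05,"z":2.64,"ax":0,"ay":0,"az":0,"gripper":75},{"x":0.05,"y":0.05,"z":2.64,"ax":0,"ay":0,"az":0,"gripper":65},{"x":0.05,"y":0.05,"z":2.64,"ax":0,"ay":0,"az":0,"gripper":55},{"x":0.05,"y":0.05,"z":2.64,"ax":0,"ay":0,"az":0,"gripper":40},{"x":0.05,"y":0.05,"z":2.64,"ax":0,"ay":0,"az":0,"gripper":40},{"x":0.05,"y":0.05,"z":2.64,"ax":0,"ay":0,"az":0,"gripper":40}]' 40;  python3 - <<'E'
from h import *
# box bay -43 : tray frame yaw .005
print(place([(0,-43,0),(0,43,0)],(643.2,3.6),.005))
go((466,-394,120,0),(643,-39.5,120,0),(643,-39.5,60,0),(643,-39.5,28.3,0))
E
```

```text
t: 25.22
eef_pos: [466.4, -394.6, 23.4]
ee_rot: [1.0, 0.0, 0.0, 0.0]
wrist_force: [0.1, 1.0, 5.3]
grip_width: 53.0
[[643.4149991 -39.3994625   0.       ]
 [642.9850009  46.5994625   0.       ]]
at [ 466.4 -394.6   23.4] yaw 0.0 w 53.0 t 25.23 q6 -0.76
(466, -394, 120, 0) -> [-0.04 -0.05 -9.66] turn [ 0.001 -0.001  0.   ]
(643, -39.5, 120, 0) -> [ 17.66 -35.5   -9.67] turn [ 0.001 -0.001  0.   ]
(643, -39.5, 60, 0) -> [ 17.66 -35.5   -3.67] turn [ 0.001 -0.001  0.   ]
(643, -39.5, 28.3, 0) -> [ 17.66 -35.51  -0.5 ] turn [ 0.001 -0.001  0.   ]
```

```bash
python3 -m pendant '[{"x":0,"y":0,"z":-1,"ax":0,"ay":0,"az":0,"gripper":40},{"x":0,"y":0,"z":-4,"ax":0,"ay":0,"az":0,"gripper":40},{"x":0,"y":0,"z":-8,"ax":0,"ay":0,"az":0,"gripper":40},{"x":1,"y":-2,"z":-10,"ax":0,"ay":0,"az":0,"gripper":40},{"x":3,"y":-6,"z":-10,"ax":0,"ay":0,"az":0,"gripper":40},{"x":5,"y":-10,"z":-10,"ax":0,"ay":0,"az":0,"gripper":40},{"x":7,"y":-14,"z":-10,"ax":0,"ay":0,"az":0,"gripper":40},{"x":9,"y":-18,"z":-10,"ax":0,"ay":0,"az":0,"gripper":40},{"x":11,"y":-22,"z":-10,"ax":0,"ay":0,"az":0,"gripper":40},{"x":13,"y":-26,"z":-10,"ax":0,"ay":0,"az":0,"gripper":40},{"x":15,"y":-30,"z":-10,"ax":0,"ay":0,"az":0,"gripper":40},{"x":17,"y":-34,"z":-10,"ax":0,"ay":0,"az":0,"gripper":40},{"x":17.66,"y":-35.5,"z":-9,"ax":0,"ay":0,"az":0,"gripper":40},{"x":17.66,"y":-35.5,"z":-6,"ax":0,"ay":0,"az":0,"gripper":40},{"x":17.66,"y":-35.5,"z":-3.7,"ax":0,"ay":0,"az":0,"gripper":40},{"x":17.66,"y":-35.5,"z":-3.7,"ax":0,"ay":0,"az":0,"gripper":40},{"x":17.66,"y":-35.5,"z":-3.7,"ax":0,"ay":0,"az":0,"gripper":40}]' 40;  python3 - <<'E'
from h import *
go((643,-39.5,29.6,0))
im=ctrl.snapshot("side")[:,:,::-1]; crop("side",290,130,450,280,4,"a14",im)
im=ctrl.snapshot("top")[:,:,::-1]; crop("top",240,140,380,240,4,"a14t",im)
E
```

```text
t: 27.35
eef_pos: [643.0, -39.4, 60.7]
ee_rot: [1.0, -0.0, 0.0, 0.0]
wrist_force: [0.1, 0.3, -0.9]
grip_width: 53.0
at [643.  -39.4  60.7] yaw -0.0 w 53.0 t 27.35 q6 -0.12
(643, -39.5, 29.6, 0) -> [-0.    0.01  3.11] turn [ 0.    -0.001 -0.   ]
```

View pics/a14.png

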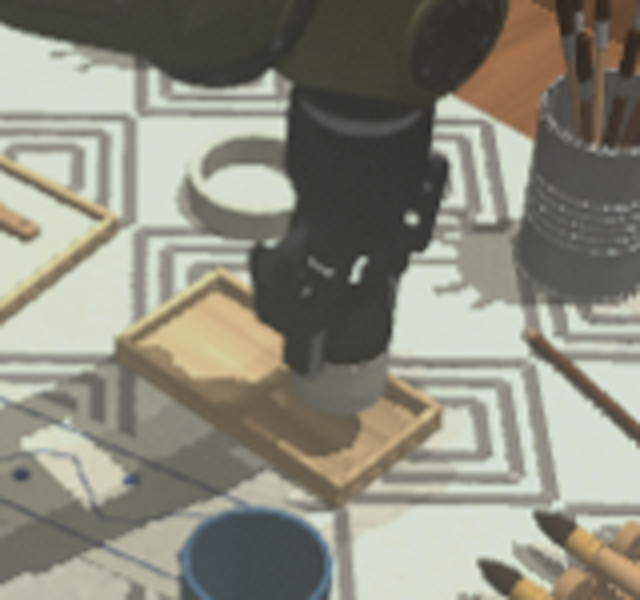

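View pics/a14t.png

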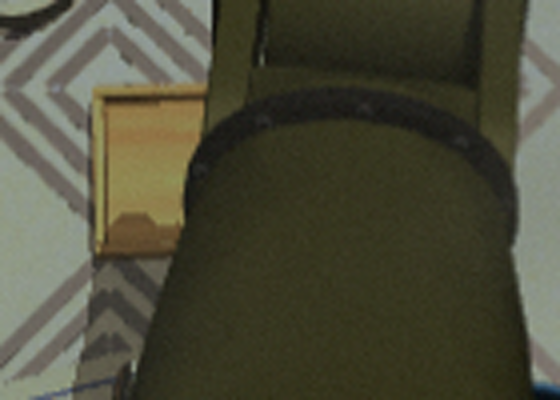

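The jar hangs above its bay. I'll lower it and release.

```bash
python3 -m pendant '[{"x":0,"y":0,"z":1.2,"ax":0,"ay":0,"az":0,"gripper":40},{"x":0,"y":0,"z":2.2,"ax":0,"ay":0,"az":0,"gripper":40},{"x":0,"y":0,"z":2.9,"ax":0,"ay":0,"az":0,"gripper":40},{"x":0,"y":0,"z":3.1,"ax":0,"ay":0,"az":0,"gripper":40},{"x":0,"y":0,"z":3.12,"ax":0,"ay":0,"az":0,"gripper":40},{"x":0,"y":0,"z":3.12,"ax":0,"ay":0,"az":0,"gripper":70},{"x":0,"y":0,"z":3.12,"ax":0,"ay":0,"az":0,"gripper":85},{"x":0,"y":0,"z":3.12,"ax":0,"ay":0,"az":0,"gripper":95},{"x":0,"y":0,"z":3.12,"ax":0,"ay":0,"az":0,"gripper":95},{"x":0,"y":0,"z":2,"ax":0,"ay":0,"az":0,"gripper":95},{"x":0,"y":0,"z":0,"ax":0,"ay":0,"az":0,"gripper":95},{"x":0,"y":0,"z":-4,"ax":0,"ay":0,"az":0,"gripper":95},{"x":0,"y":0,"z":-9,"ax":0,"ay":0,"az":0,"gripper":95},{"x":0,"y":0,"z":-13,"ax":0,"ay":0,"az":0,"gripper":90},{"x":0,"y":0,"z":-13,"ax":0,"ay":0,"az":0,"gripper":90}]' 40;  python3 - <<'E'
from h import *
go((560,250,180,.3),(452,390.5,180,.5),(452,390.5,125,.5))
im=ctrl.snapshot("side")[:,:,::-1]; crop("side",290,130,450,280,4,"a15",im)
E
```

```text
t: 29.32
eef_pos: [644.0, -39.5, 195.3]
ee_rot: [1.0, 0.0, 0.004, 0.0]
wrist_force: [-0.4, -0.5, 0.6]
grip_width: 76.8
at [644.  -39.5 195.3] yaw 0.0 w 76.8 t 29.32 q6 -0.12
(560, 250, 180, 0.3) -> [ -8.41 -28.95   1.44] turn [ 0.002 -0.007 -0.3  ]
(452, 390.5, 180, 0.5) -> [-19.21 -43.     1.35] turn [ 0.003 -0.007 -0.5  ]
(452, 390.5, 125, 0.5) -> [-19.25 -43.01   6.84] turn [ 0.003 -0.007 -0.5  ]
```

View pics/a15.png

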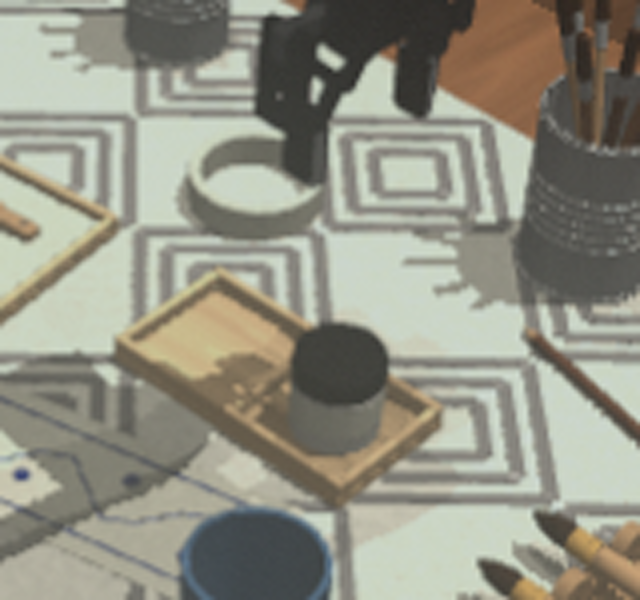

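The jar stands upright in the right-hand bay. Last is the bottle, keeping tool yaw at 0.

```bash
python3 -m pendant '[{"x":-1,"y":-2.5,"z":0,"ax":0,"ay":0,"az":0,"gripper":90},{"x":-3,"y":-7,"z":0,"ax":0,"ay":0,"az":0,"gripper":90},{"x":-5,"y":-11.5,"z":0,"ax":0,"ay":0,"az":0,"gripper":90},{"x":-7,"y":-16,"z":0,"ax":0,"ay":0,"az":0,"gripper":90},{"x":-9,"y":-20.5,"z":0,"ax":0,"ay":0,"az":0,"gripper":90},{"x":-11,"y":-25,"z":0,"ax":0,"ay":0,"az":0,"gripper":90},{"x":-13,"y":-29.5,"z":0,"ax":0,"ay":0,"az":0,"gripper":90},{"x":-15,"y":-34,"z":0,"ax":0,"ay":0,"az":0,"gripper":90},{"x":-17,"y":-38.3,"z":0,"ax":0,"ay":0,"az":0,"gripper":90},{"x":-18.7,"y":-41.8,"z":1,"ax":0,"ay":0,"az":0,"gripper":90},{"x":-19.2,"y":-43,"z":3,"ax":0,"ay":0,"az":0,"gripper":90},{"x":-19.2,"y":-43,"z":5,"ax":0,"ay":0,"az":0,"gripper":90},{"x":-19.2,"y":-43,"z":6.8,"ax":0,"ay":0,"az":0,"gripper":90},{"x":-19.2,"y":-43,"z":6.8,"ax":0,"ay":0,"az":0,"gripper":90},{"x":-19.2,"y":-43,"z":6.8,"ax":0,"ay":0,"az":0,"gripper":90}]' 40;  python3 - <<'E'
from h import *
go((452,390.5,31,0))
im=ctrl.snapshot("side")[:,:,::-1]; crop("side",130,80,270,220,4,"a16",im)
E
```

```text
t: 31.25
eef_pos: [451.2, 390.4, 122.4]
ee_rot: [1.0, -0.0, 0.0, -0.0]
wrist_force: [0.3, -0.0, 0.1]
grip_width: 77.0
at [451.2 390.4 122.4] yaw -0.001 w 77.0 t 31.25 q6 0.65
(452, 390.5, 31, 0) -> [ 0.07 -0.    9.14] turn [-0.    -0.    -0.001]
```

View pics/a16.png

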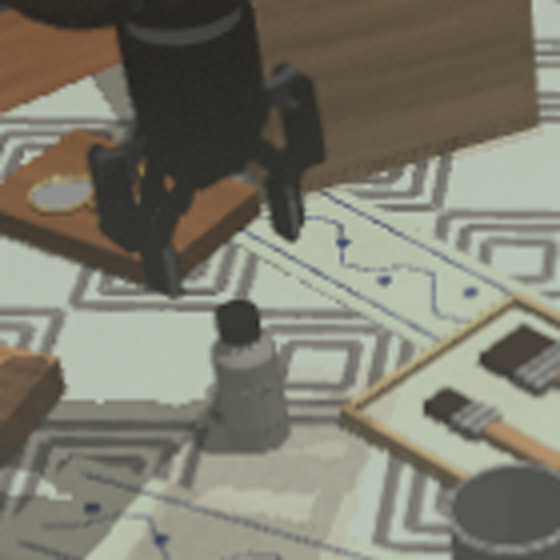

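The bottle cap at crop (238,320) is right below the midpoint between the fingers. I'll go down and grip.

```bash
python3 -m pendant '[{"x":0.05,"y":0,"z":1.5,"ax":0,"ay":0,"az":0,"gripper":90},{"x":0.05,"y":0,"z":3,"ax":0,"ay":0,"az":0,"gripper":90},{"x":0.05,"y":0,"z":4.5,"ax":0,"ay":0,"az":0,"gripper":90},{"x":0.05,"y":0,"z":6,"ax":0,"ay":0,"az":0,"gripper":90},{"x":0.05,"y":0,"z":7.5,"ax":0,"ay":0,"az":0,"gripper":90},{"x":0.05,"y":0,"z":8.8,"ax":0,"ay":0,"az":0,"gripper":90},{"x":0.05,"y":0,"z":9.1,"ax":0,"ay":0,"az":0,"gripper":90},{"x":0.05,"y":0,"z":9.1,"ax":0,"ay":0,"az":0,"gripper":80},{"x":0.05,"y":0,"z":9.1,"ax":0,"ay":0,"az":0,"gripper":70},{"x":0.05,"y":0,"z":9.1,"ax":0,"ay":0,"az":0,"gripper":60},{"x":0.05,"y":0,"z":9.1,"ax":0,"ay":0,"az":0,"gripper":50},{"x":0.05,"y":0,"z":9.1,"ax":0,"ay":0,"az":0,"gripper":40},{"x":0.05,"y":0,"z":9.1,"ax":0,"ay":0,"az":0,"gripper":25},{"x":0.05,"y":0,"z":9.1,"ax":0,"ay":0,"az":0,"gripper":25},{"x":0.05,"y":0,"z":9.1,"ax":0,"ay":0,"az":0,"gripper":25}]' 40;  python3 - <<'E'
from h import *
go((452,390.5,130,0),(643,46.6,130,0),(643,46.6,70,0))
E
```

```text
t: 33.17
eef_pos: [451.4, 390.8, 31.3]
ee_rot: [1.0, 0.0, 0.0, -0.0]
wrist_force: [-1.2, -0.8, 5.0]
grip_width: 39.3
at [451.4 390.8  31.3] yaw 0.0 w 39.3 t 33.17 q6 0.65
(452, 390.5, 130, 0) -> [ 0.06  0.02 -9.87] turn [-0. -0.  0.]
(643, 46.6, 130, 0) -> [19.16 34.42 -9.88] turn [-0. -0.  0.]
(643, 46.6, 70, 0) -> [19.16 34.42 -3.88] turn [-0. -0.  0.]
```

```bash
python3 -m pendant '[{"x":0,"y":0,"z":-1,"ax":0,"ay":0,"az":0,"gripper":25},{"x":0,"y":0,"z":-4,"ax":0,"ay":0,"az":0,"gripper":25},{"x":0,"y":0,"z":-8,"ax":0,"ay":0,"az":0,"gripper":25},{"x":1,"y":2,"z":-10,"ax":0,"ay":0,"az":0,"gripper":25},{"x":3,"y":5.5,"z":-10,"ax":0,"ay":0,"az":0,"gripper":25},{"x":5.2,"y":9.5,"z":-10,"ax":0,"ay":0,"az":0,"gripper":25},{"x":7.5,"y":13.5,"z":-10,"ax":0,"ay":0,"az":0,"gripper":25},{"x":9.7,"y":17.5,"z":-10,"ax":0,"ay":0,"az":0,"gripper":25},{"x":12,"y":21.5,"z":-10,"ax":0,"ay":0,"az":0,"gripper":25},{"x":14.2,"y":25.5,"z":-10,"ax":0,"ay":0,"az":0,"gripper":25},{"x":16.4,"y":29.5,"z":-10,"ax":0,"ay":0,"az":0,"gripper":25},{"x":18.3,"y":33,"z":-10,"ax":0,"ay":0,"az":0,"gripper":25},{"x":19.1,"y":34.4,"z":-9,"ax":0,"ay":0,"az":0,"gripper":25},{"x":19.1,"y":34.4,"z":-6.5,"ax":0,"ay":0,"az":0,"gripper":25},{"x":19.1,"y":34.4,"z":-4,"ax":0,"ay":0,"az":0,"gripper":25},{"x":19.1,"y":34.4,"z":-4,"ax":0,"ay":0,"az":0,"gripper":25},{"x":19.1,"y":34.4,"z":-4,"ax":0,"ay":0,"az":0,"gripper":25}]' 40;  python3 - <<'E'
from h import *
go((643,46.6,37.5,0))
im=ctrl.snapshot("side")[:,:,::-1]; crop("side",270,110,450,270,4,"a17",im)
E
```

```text
t: 35.3
eef_pos: [642.5, 46.7, 71.7]
ee_rot: [1.0, 0.0, 0.0, -0.0]
wrist_force: [0.2, 0.0, -1.1]
grip_width: 39.0
at [642.5  46.7  71.7] yaw 0.0 w 39.0 t 35.3 q6 0.02
(643, 46.6, 37.5, 0) -> [0.05 0.01 3.42] turn [-0.    -0.001  0.   ]
```

View pics/a17.png

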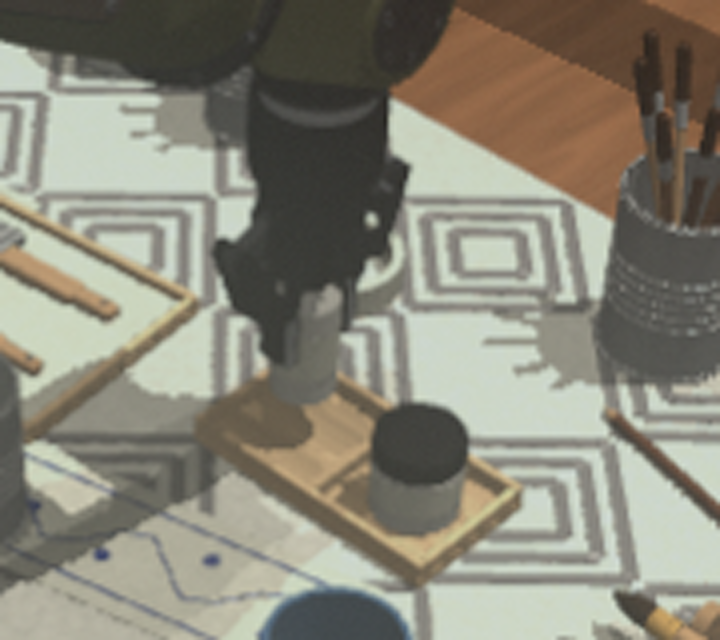

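The bottle hangs upright over the left bay. I'll lower it and release.

```bash
python3 -m pendant '[{"x":0,"y":0,"z":1.2,"ax":0,"ay":0,"az":0,"gripper":25},{"x":0,"y":0,"z":2.4,"ax":0,"ay":0,"az":0,"gripper":25},{"x":0,"y":0,"z":3.2,"ax":0,"ay":0,"az":0,"gripper":25},{"x":0,"y":0,"z":3.4,"ax":0,"ay":0,"az":0,"gripper":25},{"x":0,"y":0,"z":3.42,"ax":0,"ay":0,"az":0,"gripper":25},{"x":0,"y":0,"z":3.42,"ax":0,"ay":0,"az":0,"gripper":55},{"x":0,"y":0,"z":3.42,"ax":0,"ay":0,"az":0,"gripper":70},{"x":0,"y":0,"z":3.42,"ax":0,"ay":0,"az":0,"gripper":85},{"x":0,"y":0,"z":3.42,"ax":0,"ay":0,"az":0,"gripper":85},{"x":0,"y":0,"z":2,"ax":0,"ay":0,"az":0,"gripper":85},{"x":0,"y":0,"z":0,"ax":0,"ay":0,"az":0,"gripper":85},{"x":0,"y":0,"z":-4,"ax":0,"ay":0,"az":0,"gripper":85},{"x":0,"y":0,"z":-9,"ax":0,"ay":0,"az":0,"gripper":85},{"x":0,"y":0,"z":-14,"ax":0,"ay":0,"az":0,"gripper":85},{"x":0,"y":0,"z":-18,"ax":0,"ay":0,"az":0,"gripper":85},{"x":0,"y":0,"z":-18,"ax":0,"ay":0,"az":0,"gripper":85}]' 40
python3 -m pendant '[{"x":-5,"y":0,"z":0,"ax":0,"ay":0,"az":0,"gripper":85},{"x":-10,"y":0,"z":0,"ax":0,"ay":0,"az":0,"gripper":85},{"x":-15,"y":0,"z":0,"ax":0,"ay":0,"az":0,"gripper":85},{"x":-20,"y":0,"z":0,"ax":0,"ay":0,"az":0,"gripper":85},{"x":-24,"y":0,"z":0,"ax":0,"ay":0,"az":0,"gripper":85},{"x":-24,"y":0,"z":0,"ax":0,"ay":0,"az":0,"gripper":85},{"x":-24,"y":0,"z":0,"ax":0,"ay":0,"az":0,"gripper":85}]' 40
python3 - <<'E'
from h import *
for n in("side","top"): cv2.imwrite(f"pics/f_{n}.png",ctrl.snapshot(n)[:,:,::-1])
t=cv2.imread("pics/f_top.png"); crop("top",120,140,360,300,3,"f_tc",t)
E
```

```text
t: 37.35
eef_pos: [643.1, 46.7, 256.3]
ee_rot: [1.0, 0.0, 0.004, -0.0]
wrist_force: [0.8, 0.3, -0.5]
grip_width: 72.6
t: 38.22
eef_pos: [402.6, 46.6, 251.2]
ee_rot: [1.0, -0.0, 0.0, -0.0]
wrist_force: [0.4, -0.3, 0.0]
grip_width: 72.5
```

View pics/f_side.png

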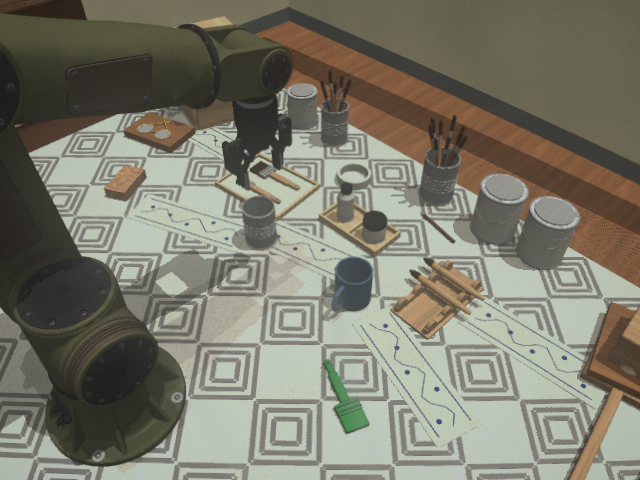

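View pics/f_top.png

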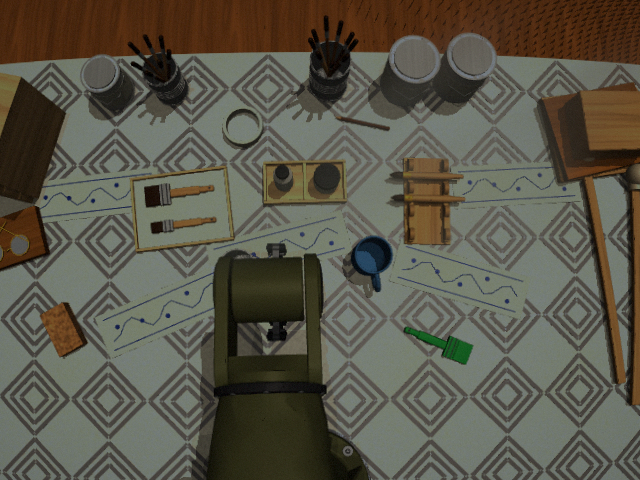

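View pics/f_tc.png

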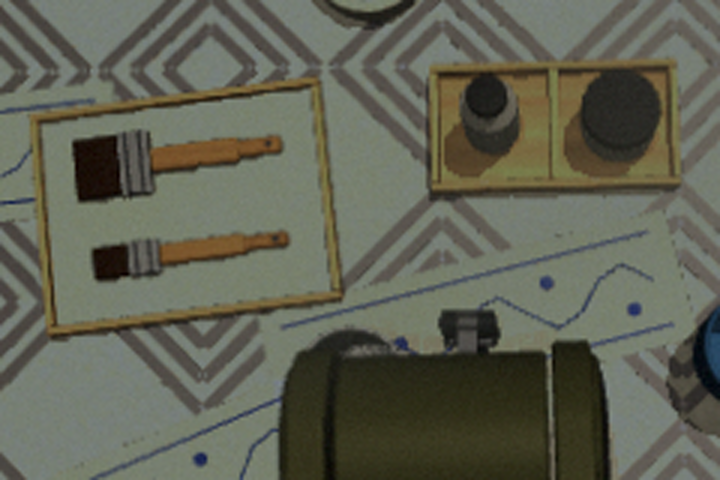

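Everything looks placed. I'll check the numbers before handing in.

```bash
python3 - <<'E'
from h import *
f=lambda L,o,k:[(o[0]-.5+x/k,o[1]-.5+y/k) for x,y in L]
def loc(p,t,th):
    d=np.array(p)[:2]-t; c,s=np.cos(th),np.sin(th); return np.array([c*d[0]+s*d[1],-s*d[0]+c*d[1]]).round(1)
T=((588.1,267.5),.115);B=((643.2,3.6),.005);R=((602.7,-260),-.025)
for n,L,m in(("wide",[(73,170),(284,144)],[(75,0,11),(-75,0,11)]),("narrow",[(93,264),(290,239)],[(68,0,11),(-73,0,11)])):
    t,th,res=fit("top",m,f(L,(120,140),3)); print(n,loc(t,*T),round(th-.115,3),res.round(1))
print("jar",loc(back("top",f([(620,113)],(120,140),3),61)[0],*B),"bottle",loc(back("top",f([(488,95)],(120,140),3),102)[0],*B))
tp=cv2.imread("pics/f_top.png"); crop("top",380,140,480,260,5,"f_tr",tp)
a=cv2.imread("pics/side0.png"); b=cv2.imread("pics/f_side.png")
print("tin px diff", np.abs(a[195:245,242:277].astype(int)-b[195:245,242:277]).mean())
s=ctrl.spot_in("side","tin_mid"); print(s)
crop("side",230,180,500,340,2.9,"f_sc",b)
E
```

```text
wide [35.8  2.3] 1.566 [1.9 1.9]
narrow [-33.6   1.6] 1.572 [0.7 0.7]
jar [ -3.2 -44.1] bottle [-0.2 44.1]
tin px diff 5.977714285714286
[{'extent': [243.5, 194.5, 33.7, 57.9], 'score': 0.58}]
```

View pics/f_tr.png

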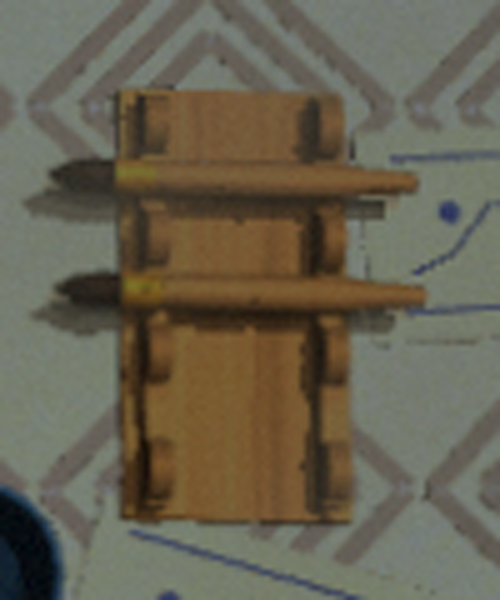

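View pics/f_sc.png

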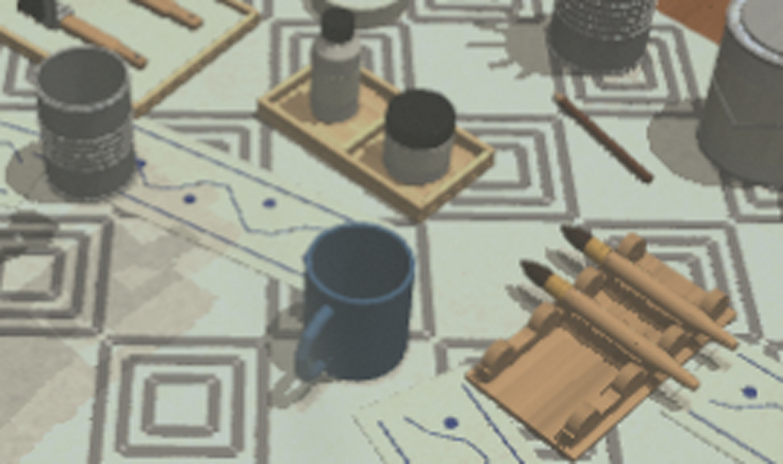

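All checks agree: the brushes lie parallel in the rest, the kept brush is unmoved at (50,174)–(417,184) in the crop, and the tin is at its old pixels. I'm handing in.

```bash
python3 - <<'E'
from station import ctrl
print(ctrl.sign_off())
E
```

```text
the job is handed in; nothing more can be done
None
```

I finished all five placements and handed the job in at about 38 s of the 120 s allowed. The sign-off gives no verdict, so what follows is from my own last pictures.

- **Flat brushes:** Both lie side by side along the tray's y axis, at about (36, 2) and (-34, 2) mm in the tray frame. In the side view they look flat, but I did not measure their height.
- **Round brush:** It lies in the middle notches of the rest, beside and parallel to the kept brush. I judged this by eye in both cameras and did not compute its final position.
- **Jar and bottle:** They stand upright in separate bays, at about (-3, -44) and (0, 44) mm in the box frame.
- **Left alone:** The kept brush shows at the same pixels as at the start. So does the tin, though the side camera missed it in the first picture, so I had no starting detection from that view to compare with.
- **Arm:** It was raised clear and touching nothing, and the wrist force readings at the end of each move never passed about 7 N.

Two things did not go straight through:
- My first move command was refused because the rows lacked some keys. Nothing moved.
- My first side-camera reading of the jar disagreed with the top camera by about 6 mm. I had taken the lid's centre wrongly, and after correction the two agreed.

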